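# Cap a transfer pot with its cam-arm cap

## Task

Put the cam-arm cap on the transfer pot's filler neck and press it fully home without ramming it, with its arms where they can swing clear of the relief valve. Then swing its two cam arms down against the neck, one after the other, until both are fully shut and the cap is locked on. Leave the jar, flask and vial round the pot standing where they are.

Things in the scene. Friction and masses are not known exactly. Their poses are not given: they have to be found in the camera images.
- pot: Heavy stainless transfer pot, fixed: round, 156 mm across, 166 mm over the lid's clamp band; band latches and front and rear wire handles reach 102 mm from the axis. Lid 90 mm above the table in the middle, 82 mm at the edge. From the lid's middle rises a 33 mm pipe ending in a grooved adaptor with hexagon: the filler neck, which the cap fits. Origin: centre of the underside; z up.
- neck_axis (a point): Point on the axis of the filler neck, 187 mm above the table; axes as body pot. The adaptor is screwed more or less far onto the pipe: its top edge is somewhere from 181 to 193 mm above the table and is not measured. It is 44 mm across with a 4 mm high taper at its top edge; its cam groove (34 mm across) reaches from 15.5 to 33 mm below the top edge.
- valve_top (a point): Top of the brass relief valve (22 mm across, 55 mm high over the lid edge, top 138 mm above the table) that stands on the lid 55 mm from the neck's axis, on the pot's +x side. A cam arm cannot swing down over it; arms along the pot's y axis swing clear.
- cap: Loose cast aluminium cam-arm cap, 0.3 to 0.5 kg, standing mouth down: a round cup 57 mm across (59 at the mouth bead), 48 mm high, bore 46.5 mm. Two hinged cam arms stick out on its +y and -y sides; the +x and -x sides are clear to grip. Origin: centre of the mouth; z up. Home on the neck, the mouth is 37 mm below the neck's top edge.
- cap_boss: Slightly domed boss, 23 mm across, in the middle of the cap's top, fixed to it: the place to press. Origin: middle of its top face, 48 mm above the cap's mouth. Pressed off its middle, the cap can cock and jam on the neck (its bore has 1.25 mm play all round).
- gasket (a joint): How far (m) the gasket inside the cap has slipped down from its seat: 0.009 to 0.014 at the start, 0 = seated. So the cap, set on the neck, stops that far short of home; pressed with 10 to 16 N it slides down the neck until the gasket seats: that is home. There it stops hard and stays. More than some 5 mm short of home, the cams miss the groove.
- cam_a (a joint): Angle (rad) of the cam arm on the cap's +y side: 0 = level, pointing straight out; negative = raised above level (to -0.75); positive = swung down; shut against its stop at 1.40 (80 degrees below level, alongside the neck). Stiff: stays where it is left; its end takes 3 to 5 N to move.
- cam_b (a joint): The same for the cam arm on the cap's -y side: 0 level, negative raised, 1.40 shut.
- cam_a_pin (a point): Hinge pin of arm a: 31 mm from the cap's axis on its +y side, 16 mm above the mouth, parallel to the cap's x axis. The point turns with the arm: its x axis points out along the arm. The arm is 11 to 15 mm wide, 6 mm thick (3 mm above, 3 below the pin's middle), solid to 54 mm from the pin, and its finger ring ends at 61 mm.
- cam_b_pin (a point): The same for arm b, on the cap's -y side.
- cam_a_end (a point): Point on the outer face (upper when level) of arm a, 46 mm from its hinge pin, just before the finger ring.
- cam_b_end (a point): The same point on arm b.
- cream_jar: Pink-lidded cream jar, 98 mm across, 59 mm high, standing loose on one side of the pot; the cap stands on the other side. Origin: centre of its underside.
- alu_flask_small: Small aluminium flask, 41 mm across, 106 mm high, standing loose behind the pot on the left. Origin: centre of its underside.
- vial_1: Glass vial with white cap, 47 mm across, 85 mm high, standing loose behind the pot on the right. Origin: centre of its underside.

How it is judged:
By the outcome, as a careful person would: the job done as asked, in the order asked, and still so for the second after the job is handed in, with the robot touching nothing.
It also fails if it takes over 72 s, if anything falls off the work surface, if the arm or the gripper's body presses on something with over 40 N, if the wrist force passes 120 N, or if a joint passes its speed limit or range.

## Robot

A 6-joint arm with a two-finger parallel gripper is mounted at the origin on a cart in front of the work surface, level with it; the furniture and walls round the work are solid. World frame = base frame: x ahead of the robot, y to its left, z up, the work surface at z = 0. Lengths are in m, angles in rad, forces in N, time in s.
With the tool pointing down it reaches from about 0.3 to 0.775 m from the base axis. Payload 14.6 kg.
Tool frame: the origin (TCP) lies at the very end of the fingers, on their centre line; the grasp point (between the pads) lies 19 mm behind it; z points along the fingers, y is the direction in which the jaws open and shut (so a half turn about z gives the same grasp; the last joint's range is limited). The gripper opens to 94 mm and grips with 3 to 60 N. Pads are 16 mm wide; open, the fingers measure 119 mm over their backs; the gripper's body (75 mm by 177 mm) begins 78 mm behind the grasp point.
Start: joints at [-1.336, 0.3, 1.521, -0, 1.321, -0.067], TCP at [0.163, -0.525, 0.205] pointing down, gripper open.
Joint ranges: [-3.03, 3.03], [-0.79, 2.21], [0.23, 2.52], [-1.04, 4.18], [0, 3.07], [-2.55, 2.55]. Speed limits (rad/s): [2.22, 2.22, 2.57, 3.14, 3.14, 3.14].

## Interface

Orientations are given as [roll, pitch, yaw] about the fixed x, y, z axes, in that order (R = Rz(yaw) Ry(pitch) Rx(roll)).
In Python, from station import ctrl, eyes gives the robot as it stands.
- The arm moves only by the tool jog_arm, never from a script. Its argument "moves" is a list of rows, each a list of 3 entries, a list of its own where there are three numbers: the shift along the world's x, y, z in mm, then the turn, a rotation vector about the world's x, y, z in units of 5 degrees (1.0 is 5 degrees), then the finger opening in mm, from 0 to 94. In form: [[[tx, ty, tz], [wx, wy, wz], jaw], ...]. A call has 1 to 5 rows; each row is the pose to reach, as a shift and turn from the pose commanded when the call began; what a row does not reach only later rows make up. A row lasts 1/12 s, in which the tool goes at most 41.7 mm and 7.16 degrees, less where a joint would pass 70% of its speed; a pose out of reach is approached as far as the arm can. A call with a gripper value outside its range is refused whole. The fingers move at their own pace and stop on an object; "squeeze" is the grip in N (left out, the last holds). Time passes only in rows, so rows that repeat a pose let the fingers close. It gives the time, the measured TCP pose, the force and the opening at its end, in the units of the state.
- ctrl.get_obs(): the state, without advancing time (a new reading comes with each control period).
- eyes.camera(name): name is "scene" or "top" or "wrist"; returns a dict with "frame" (420x560x3 uint8, red, green, blue), "vertical_fov" (degrees; the focal length in pixels is half the picture's height over the tangent of half this angle, whatever the lens; pixels are square), "cx", "cy" (the principal point, pixels), "eye" and "attitude" of the camera in the world; the wrist camera has in their place "hand_eye" (4x4, takes a point from camera to tool coordinates, whose origin is the TCP and whose axes are the flange's). Camera axes: x right, y down, z forward; pixel columns grow to the right and rows downward; lengths in m; the calibration is good to about 2 mm. A picture is of the moment at which its call begins: read the wrist's pose just before it. There is no depth.
- ctrl.hand_in(): hands the job in, once; it reports no verdict.
The state is a dict: "time_s": time; "qpos": joint angles; "joint_vel": joint speeds; "tau": joint torques, N m; "ee_pos": TCP position; "eef_rot": TCP orientation; "force": force on the tool from outside, world axes, zero at the start; "moment": the same for the moment, N m; "grip_width": finger opening in m.
Only numpy, scipy, OpenCV 4.12 (cv2) and the standard library are available. Lean on these libraries where they do the work, as an engineer would, in place of code of your own. Each camera call takes 0.05 s, during which the arm holds its last target.

## Working session

There is one attempt and no reset: what is moved stays moved. The work goes in short steps, Python scripts to look and compute and a tool call to move; the robot and the scene stay as the last step left them, time stands still between calls to the robot, and variables do not carry over. Pictures are saved under pics/ and viewed, and the job is handed in when it is done.

Besides the shell and the picture viewer there is one more tool, called after "Call:" as name([rows], argument=value, ...), one row to a line, values as JSON. jog_arm: Moves the arm, as the interface text tells. Its arguments: {"type":"object","properties":{"moves":{"type":"array","items":{"type":"array"}},"squeeze":{"type":"number"}},"required":["moves"]}

```bash
ls; mkdir -p pics; python3 - <<'E'
from station import ctrl, eyes
import cv2
print(ctrl.get_obs())
for n in ["scene","top","wrist"]:
    c=eyes.camera(n); cv2.imwrite(f"pics/{n}0.png",c["frame"][:,:,::-1]); print(n,{k:v for k,v in c.items() if k!="frame"})
E
```

```text
pics
{'time_s': 0.0, 'qpos': array([-1.33561982e+00,  3.00450483e-01,  1.52159675e+00, -1.05280159e-05,
        1.32072750e+00, -6.66111971e-02]), 'joint_vel': array([ 9.28893334e-04,  7.23504684e-05,  3.05444180e-04,  6.17341587e-04,
       -4.08875836e-04,  3.43980114e-05]), 'tau': array([ 1.72353277e-03, -5.31801581e+01, -3.52735054e+01,  7.08469329e-02,
        2.43713718e-02, -1.08839333e-04]), 'ee_pos': array([ 0.16339916, -0.52487718,  0.20489102]), 'eef_rot': array([-3.14041252e+00, -6.85065044e-05,  3.01790277e-01]), 'force': array([-0.52414934,  0.4168362 ,  0.22014122]), 'moment': array([-0.01378084,  0.00233398, -0.07148177]), 'grip_width': 0.09405738371363899}
scene {'vertical_fov': 53.42847030455171, 'cx': 274.6698810638733, 'cy': 206.4464438515372, 'eye': array([0.07884278, 0.63954713, 0.84848229]), 'attitude': array([-2.28805769, -0.00874528, -2.45086387])}
top {'vertical_fov': 48.59754475356985, 'cx': 279.0626624116479, 'cy': 209.44624842652806, 'eye': array([0.4407164 , 0.0055567 , 1.59476127]), 'attitude': array([-3.04574511, -0.00465235, -1.57858386])}
wrist {'vertical_fov': 70.13422686589992, 'cx': 277.5928452462402, 'cy': 208.91208713648913, 'hand_eye': array([[ 4.41447904e-04, -9.71857011e-01, -2.35571128e-01,
         6.74353510e-02],
       [ 9.99999903e-01,  4.31292684e-04,  9.46340157e-05,
        -2.18402020e-05],
       [ 9.62937235e-06, -2.35571146e-01,  9.71857106e-01,
        -1.79467073e-01],
       [ 0.00000000e+00,  0.00000000e+00,  0.00000000e+00,
         1.00000000e+00]])}
```

View pics/scene0.png

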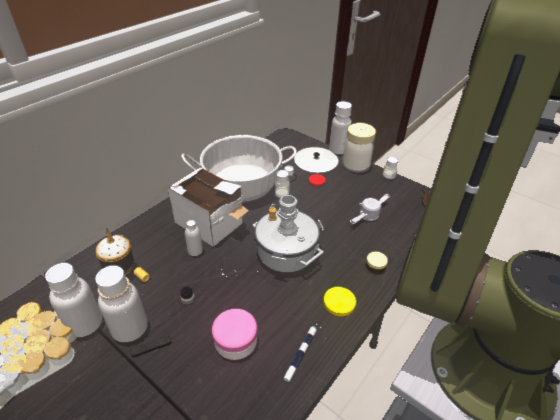

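View pics/top0.png

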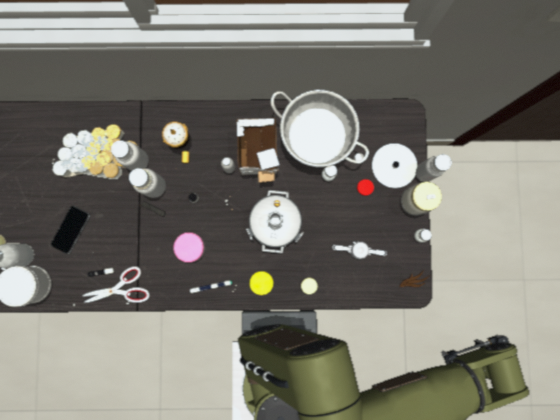

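View pics/wrist0.png

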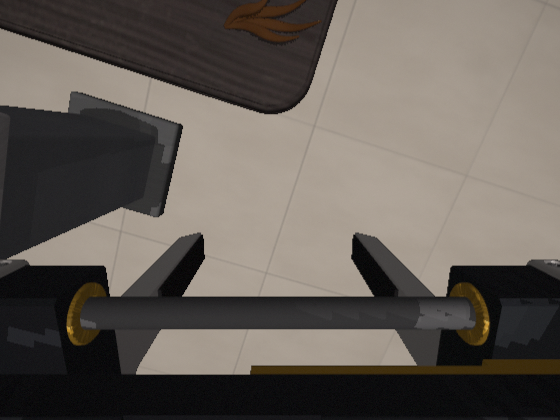

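The top view shows the cap at about (360,250) with its arms along the picture's horizontal. The pot is at about (275,220) with the brass valve at about (277,203), on the far side. I'll write helpers and enlarge.

```bash
cat > h.py <<'E'
import numpy as np, cv2
from scipy.spatial.transform import Rotation as R
from station import ctrl, eyes
def cam(n):
    o=ctrl.get_obs(); c=eyes.camera(n)
    f=210/np.tan(np.radians(c["vertical_fov"])/2)
    K=np.array([[f,0,c["cx"]],[0,f,c["cy"]],[0,0,1]])
    if n=="wrist":
        T=np.eye(4);T[:3,:3]=R.from_euler('xyz',o["eef_rot"]).as_matrix();T[:3,3]=o["ee_pos"]
        M=T@c["hand_eye"]; Rm,e=M[:3,:3],M[:3,3]
    else: Rm,e=R.from_euler('xyz',c["attitude"]).as_matrix(),c["eye"]
    return dict(im=c["frame"][:,:,::-1].copy(),K=K,R=Rm,e=e)
def px2z(c,u,v,z):
    d=c["R"]@np.linalg.inv(c["K"])@np.array([u,v,1.]); return c["e"]+d*(z-c["e"][2])/d[2]
def proj(c,P):
    p=(np.atleast_2d(P)-c["e"])@c["R"]@c["K"].T; return p[:,:2]/p[:,2:]
def save(c,name,box=None,s=1,draw=None):
    im=c["im"].copy()
    if box: x0,y0,x1,y1=box
    else: x0,y0,x1,y1=0,0,560,420
    im=cv2.resize(im[y0:y1,x0:x1],None,fx=s,fy=s,interpolation=cv2.INTER_CUBIC)
    for P,col in (draw or []):
        q=(proj(c,P)-[x0,y0]+.5)*s-.5
        for a in q: cv2.circle(im,(int(a[0]),int(a[1])),1,col,-1)
    cv2.imwrite("pics/"+name,im)
def circ(x,y,z,r,n=60):
    t=np.linspace(0,2*np.pi,n); return np.c_[x+r*np.cos(t),y+r*np.sin(t),0*t+z]
E
python3 - <<'E'
from h import *
c=cam("top"); save(c,"t1.png",(230,170,430,310),4)
print(px2z(c,275,220,.09),px2z(c,360,250,.04),px2z(c,277,203,.138),px2z(c,274.5,221,.187))
c=cam("scene"); save(c,"s1.png",(220,170,400,290),4)
E
```

```text
[0.55104497 0.010872   0.09      ] [ 0.4523746  -0.27153448  0.04      ] [0.60116723 0.0040284  0.138     ] [0.54090374 0.01206703 0.187     ]
```

View pics/t1.png

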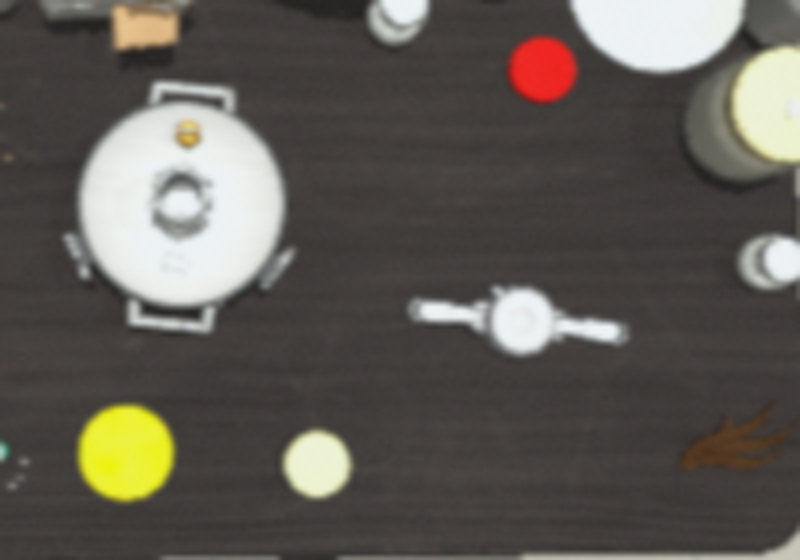

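View pics/s1.png

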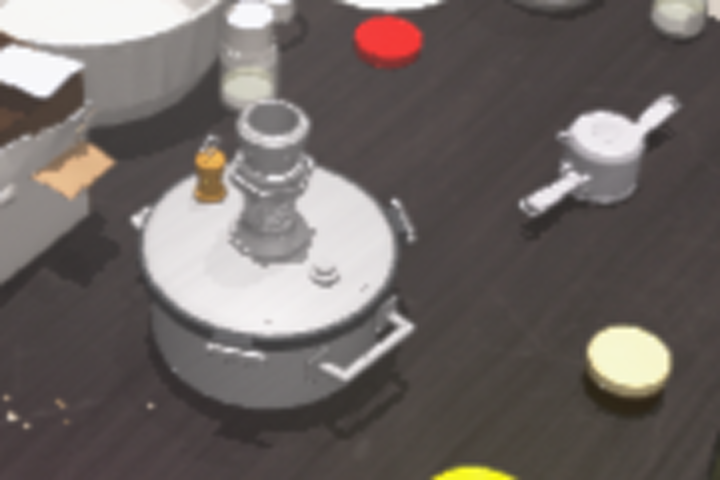

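Call:
jog_arm([
  [[290,253,0],[0,0,13.3],94],
  [[290,253,0],[0,0,13.3],94],
  [[290,253,0],[0,0,13.3],94],
  [[290,253,0],[0,0,13.3],94],
  [[290,253,0],[0,0,13.3],94],
])

```text
time_s: 0.67
ee_pos: [0.3215, -0.3866, 0.2055]
eef_rot: [3.141, 0.0, 0.933]
force: [0.4, -1.4, -0.3]
grip_width: 0.0939
```

Call:
jog_arm([
  [[130,113,0],[0,0,5.9],94],
  [[130,113,0],[0,0,5.9],94],
  [[130,113,0],[0,0,5.9],94],
  [[130,113,0],[0,0,5.9],94],
  [[130,113,0],[0,0,5.9],94],
])

```text
time_s: 1.08
ee_pos: [0.4538, -0.2713, 0.2053]
eef_rot: [3.141, -0.001, 1.454]
force: [-1.3, -0.6, 0.1]
grip_width: 0.0939
```

```bash
python3 - <<'E'
from h import *
c=cam("wrist"); o=ctrl.get_obs(); print(o["ee_pos"],o["eef_rot"])
save(c,"w1.png",None,1.4)
c=cam("top"); save(c,"t2.png",(230,170,430,310),4)
E
```

```text
[ 0.45269985 -0.27251282  0.20519661] [-3.14153021e+00 -4.58916495e-04  1.44892814e+00]
```

View pics/w1.png

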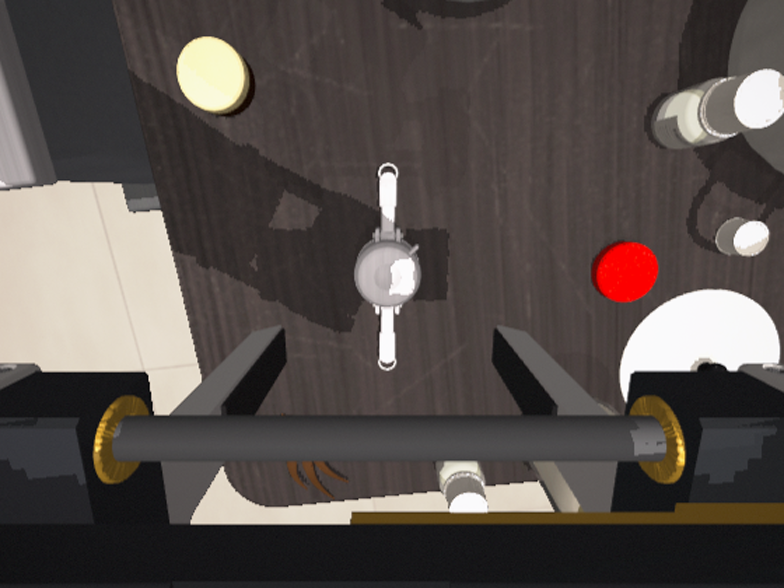

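The cap is at about (388,273) in the enlarged picture and its arms run vertical at columns 387-388, so the jaws are already nearly aligned. I'll fit it with an overlay.

```bash
cat >> h.py <<'E'
def capmodel(x,y,z,yaw,a,b):
    """list of outlines; z = mouth height"""
    Rz=R.from_euler('z',yaw).as_matrix(); L=[]
    t=np.linspace(0,2*np.pi,80)
    for r,h in((28.5,46),(29.5,2),(11.5,48)): L.append((np.c_[r*np.cos(t),r*np.sin(t),0*t+h],(0,255,0)))
    for s,g in((1,a),(-1,b)):
        u=np.array([0,s*np.cos(g),-np.sin(g)]); n=np.array([0,s*np.sin(g),np.cos(g)]); p=np.array([0,s*31,16.])
        d=np.linspace(0,61,40)[:,None]
        for w in(-6,6): L.append((p+d*u+3*n+np.array([w,0,0]),(0,0,255) if s>0 else (255,0,0)))
        L.append((p+61*u+np.array([[w,0,0] for w in range(-6,7)]),(255,0,255)))
    return [(P@Rz.T*1e-3+[x,y,z],c) for P,c in L]
E
python3 - <<'E'
from h import *
c=cam("wrist")
print(px2z(c,388/1.4,274/1.4,.046))
p1=px2z(c,388/1.4,164/1.4,.016);p2=px2z(c,387/1.4,370/1.4,.016);print(p1,p2)
x,y=px2z(c,388/1.4,274/1.4,.046)[:2]
for g in(-.4,0.): 
    save(c,f"w1f{g}.png",(200,100,360,280),4,capmodel(x,y,0,1.449-np.pi/2,g,g))
E
```

```text
[ 0.45033762 -0.272554    0.046     ]
[ 0.46145113 -0.18473199  0.016     ] [ 0.43688403 -0.37015748  0.016     ]
```

View pics/w1f-0.4.png

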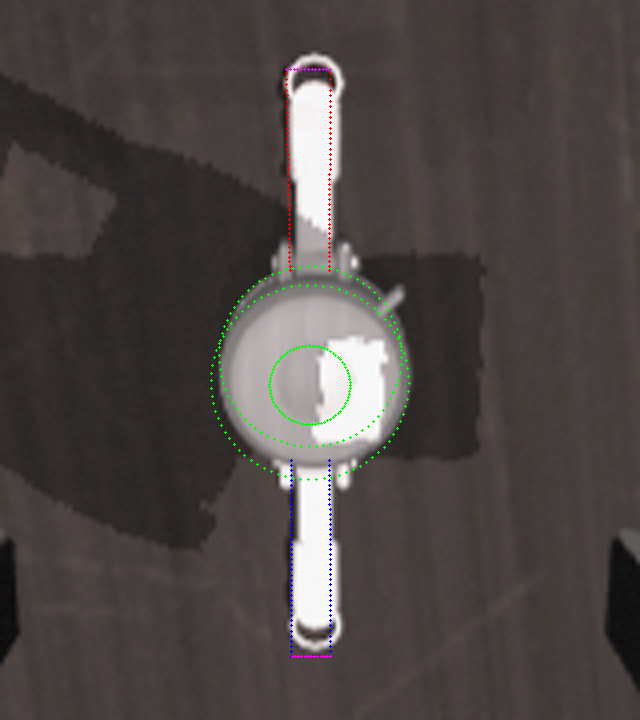

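View pics/t2.png

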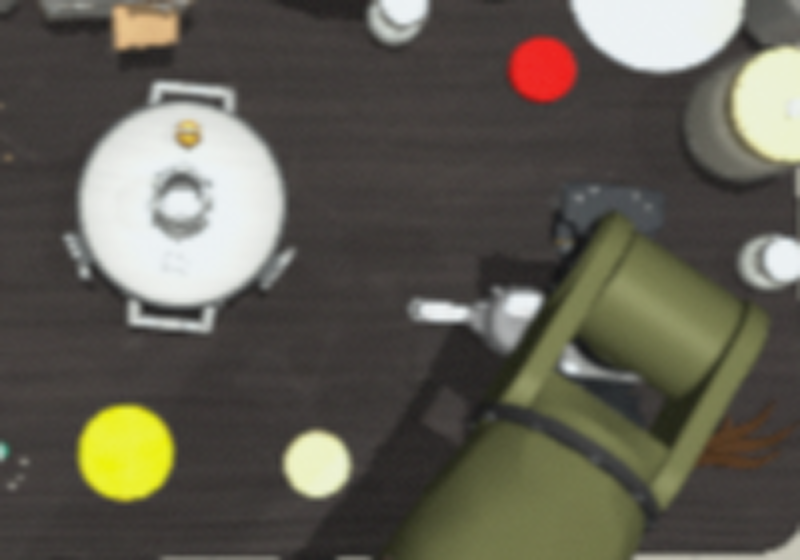

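```bash
python3 - <<'E'
from h import *
c=cam("wrist")
save(c,"w1z.png",(245,110,315,275),5)
b=cv2.resize(c["im"][160:225,240:320],None,fx=9,fy=9,interpolation=cv2.INTER_NEAREST); cv2.imwrite("pics/w1zz.png",b)
E
```

```text
(no output)
```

View pics/w1zz.png

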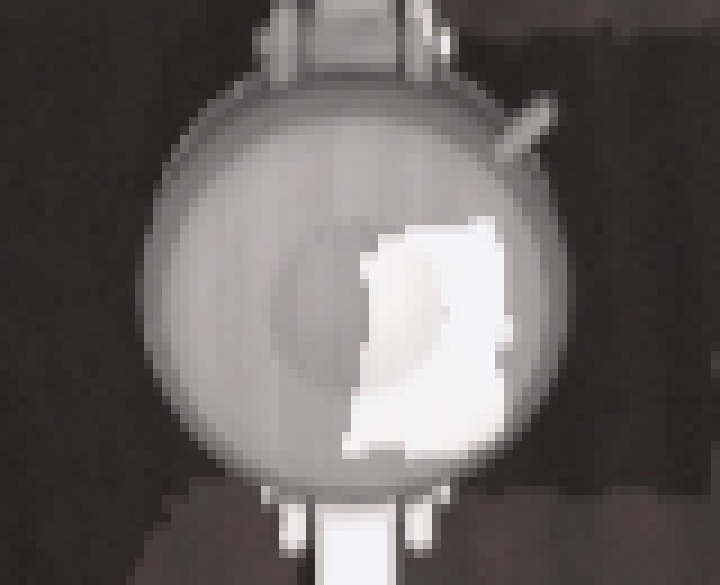

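```bash
python3 - <<'E'
from h import *
c=cam("wrist")
x,y=px2z(c,279.4,193.4,.048)[:2]; print(x,y)
save(c,f"w2f.png",(200,100,360,280),4,capmodel(x,y,0,1.449-np.pi/2,-.4,-.4))
E
```

```text
0.4519026126004766 -0.27156369616427944
```

View pics/w2f.png

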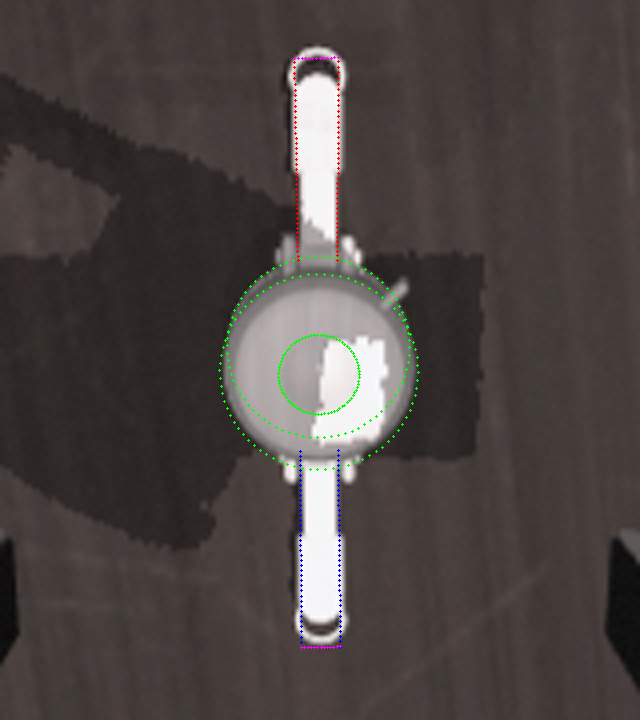

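Call:
jog_arm([
  [[-1,1,-40],[0,0,0],94],
  [[-1,1,-80],[0,0,0],94],
  [[-1,1,-120],[0,0,0],94],
  [[-1,1,-145],[0,0,0],94],
  [[-1,1,-145],[0,0,0],94],
])

```text
time_s: 1.75
ee_pos: [0.4462, -0.2738, 0.0558]
eef_rot: [-3.135, -0.004, 1.438]
force: [-0.9, 0.4, -0.3]
grip_width: 0.0936
```

```bash
python3 - <<'E'
from h import *
c=cam("wrist"); print(ctrl.get_obs()["ee_pos"],ctrl.get_obs()["eef_rot"],ctrl.get_obs()["force"])
save(c,f"w3.png",None,1.4,capmodel(.4519,-.2716,0,-.122,-.4,-.4))
E
```

```text
[ 0.44771797 -0.27458396  0.05902395] [-3.13790394e+00 -1.87060180e-03  1.43890006e+00] [ 0.12977648 -0.38003373  1.04425763]
```

View pics/w3.png

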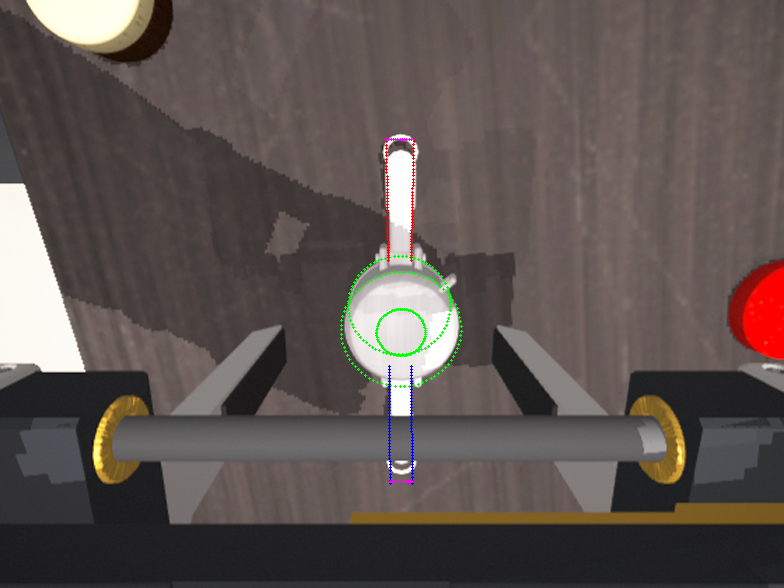

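Call:
jog_arm([
  [[4,3,-10],[0,0,0.12],94],
  [[4,3,-30],[0,0,0.12],94],
  [[4,3,-45],[0,0,0.12],94],
  [[4,3,-48],[0,0,0.12],94],
  [[4,3,-48],[0,0,0.12],94],
])

```text
time_s: 2.22
ee_pos: [0.4538, -0.2715, 0.0131]
eef_rot: [3.141, 0.0, 1.452]
force: [0.0, 0.0, 0.1]
grip_width: 0.0942
```

```bash
python3 - <<'E'
from h import *
c=cam("wrist"); c=cam("wrist");print(ctrl.get_obs()["ee_pos"],ctrl.get_obs()["eef_rot"],ctrl.get_obs()["force"])
save(c,f"w4.png",None,1.4,capmodel(.4519,-.2716,0,-.122,-.4,-.4))
E
```

```text
[ 0.45422989 -0.2717985   0.01401454] [3.13955683e+00 1.11281421e-03 1.45199183e+00] [-0.34112156  0.6711234   0.00195786]
```

View pics/w4.png

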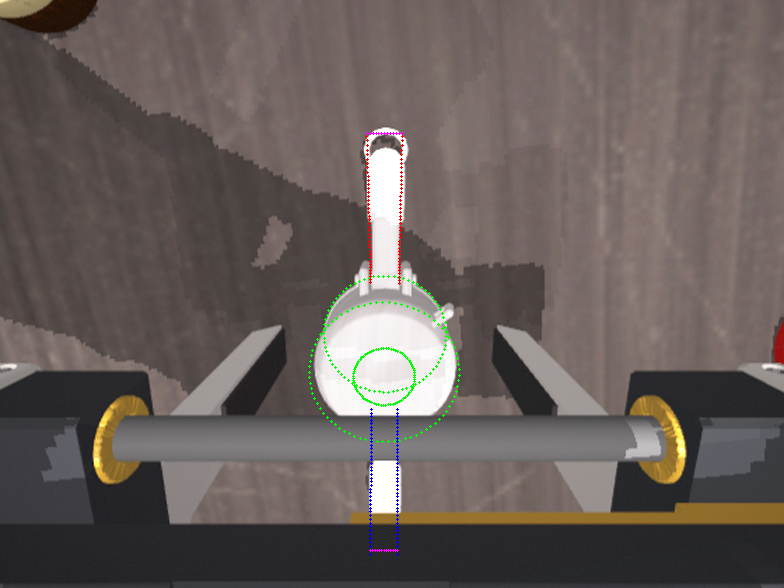

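Call:
jog_arm([
  [[-2,0,-3],[0,0,0],94],
  [[-2,0,-3],[0,0,0],50],
  [[-2,0,-3],[0,0,0],50],
  [[-2,0,-3],[0,0,0],50],
  [[-2,0,-3],[0,0,0],50],
], squeeze=25)

```text
time_s: 2.73
ee_pos: [0.4516, -0.2712, 0.0097]
eef_rot: [3.141, 0.0, 1.452]
force: [-0.9, -1.6, 0.4]
grip_width: 0.071
```

Call:
jog_arm([
  [[0,0,0],[0,0,0],50],
  [[0,0,0],[0,0,0],50],
  [[0,0,0],[0,0,0],50],
])

```text
time_s: 2.98
ee_pos: [0.4516, -0.2712, 0.0095]
eef_rot: [3.141, 0.0, 1.452]
force: [0.7, 0.2, 0.3]
grip_width: 0.057
```

Call:
jog_arm([
  [[0,0,0],[0,0,0],45],
  [[0,0,10],[0,0,0],45],
  [[0,0,30],[0,0,0],45],
  [[0,0,60],[0,0,0],45],
  [[0,0,100],[0,0,0],45],
], squeeze=40)

```text
time_s: 3.4
ee_pos: [0.45, -0.2702, 0.1089]
eef_rot: [-3.137, -0.002, 1.452]
force: [0.8, -0.6, -3.1]
grip_width: 0.0573
```

Call:
jog_arm([
  [[0,0,35],[0,0,0],45],
  [[0,0,70],[0,0,0],45],
  [[0,0,105],[0,0,0],45],
  [[0,0,140],[0,0,0],45],
  [[0,0,160],[0,0,0],45],
])

```text
time_s: 3.82
ee_pos: [0.4515, -0.2712, 0.2739]
eef_rot: [3.138, 0.002, 1.452]
force: [0.4, 0.0, -3.5]
grip_width: 0.0575
```

```bash
python3 - <<'E'
from h import *
c=cam("wrist"); c=cam("wrist");o=ctrl.get_obs();print(o["ee_pos"],o["eef_rot"],o["force"],o["grip_width"])
save(c,f"w5.png",None,1.4)
c=cam("top"); b=cv2.resize(c["im"][185:265,235:335],None,fx=7,fy=7,interpolation=cv2.INTER_CUBIC); cv2.imwrite("pics/t5.png",b)
c=cam("scene"); b=cv2.resize(c["im"][170:280,230:350],None,fx=5,fy=5,interpolation=cv2.INTER_CUBIC); cv2.imwrite("pics/s5.png",b)
E
```

```text
[ 0.45198329 -0.27154294  0.27302229] [3.13664356e+00 2.66599505e-03 1.45215058e+00] [-0.25532887 -0.0874955  -5.05924431] 0.057134325021634076
```

View pics/w5.png

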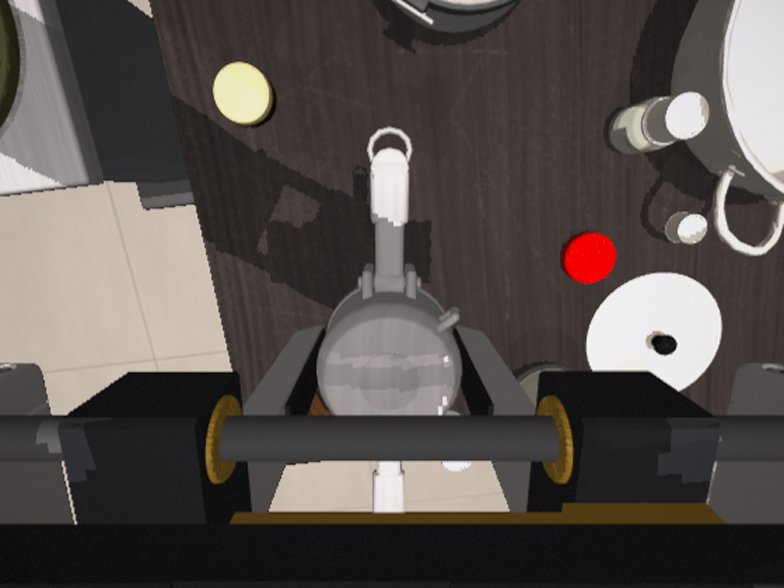

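View pics/t5.png

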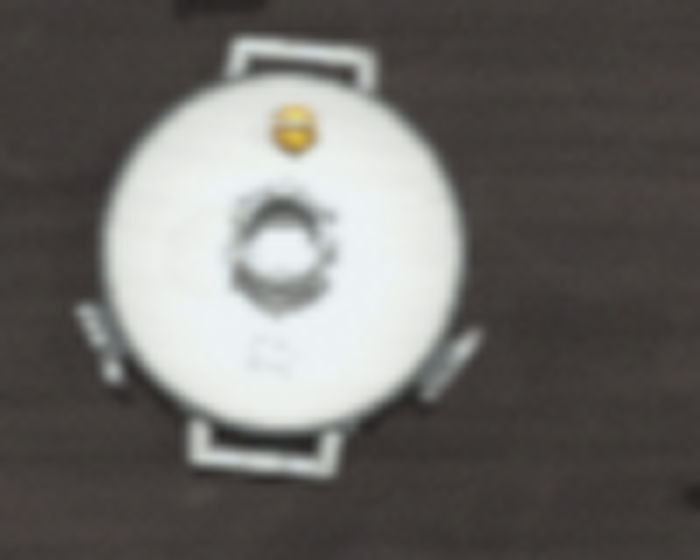

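View pics/s5.png

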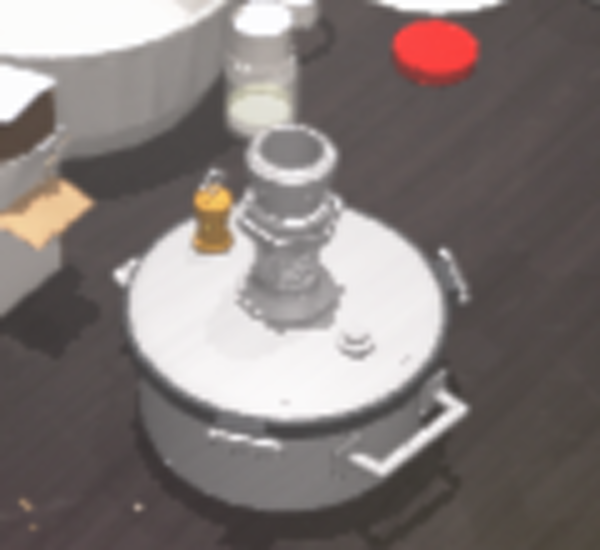

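Call:
jog_arm([
  [[23,35,10],[0,0,0],45],
  [[46,70,10],[0,0,0],45],
  [[69,105,10],[0,0,0],45],
  [[93,140,10],[0,0,0],45],
  [[93,140,10],[0,0,0],45],
])

```text
time_s: 4.43
ee_pos: [0.5462, -0.1259, 0.2764]
eef_rot: [-3.138, -0.002, 1.457]
force: [-0.6, -0.4, -4.1]
grip_width: 0.0574
```

```bash
python3 - <<'E'
from h import *
c=cam("wrist"); c=cam("wrist");c=cam("wrist");o=ctrl.get_obs();print(o["ee_pos"],o["eef_rot"],o["force"],o["grip_width"])
P=[(circ(.545,.011,z,.022),(0,255,0)) for z in(.181,.187,.193)]+[(circ(.545,.011,.082,.078),(0,0,255))]
save(c,f"w6.png",None,1.4)
save(c,"w6z.png",(190,60,370,195),4,P)
import pickle; pickle.dump(c,open("c6.pkl","wb"))
E
```

```text
[ 0.54395817 -0.13089923  0.27725761] [-3.13799099e+00 -3.31137915e-04  1.45321102e+00] [-0.23049222 -1.04796361 -4.61701726] 0.05742659048590428
```

View pics/w6.png

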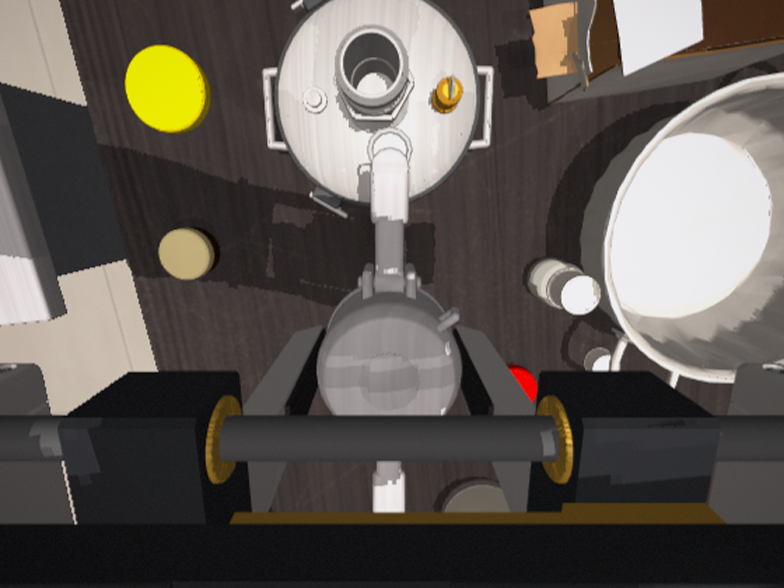

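View pics/w6z.png

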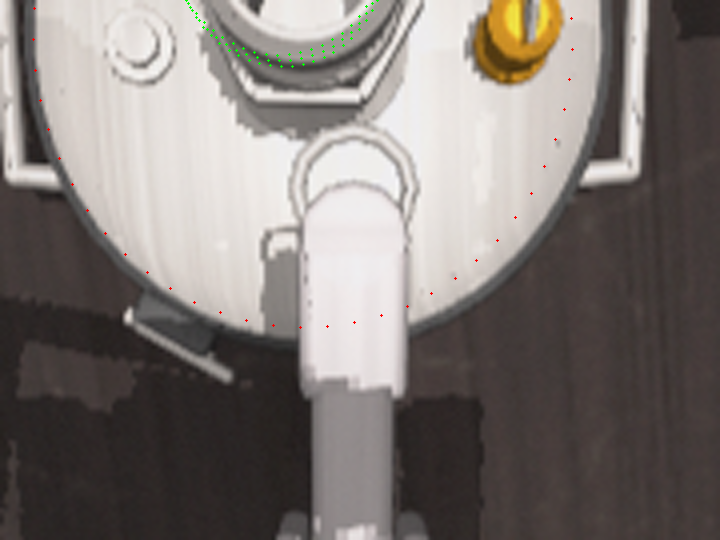

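Neck rim at about (373,66) in the enlarged view. The handles lie level with the picture rows, so the pot's x axis is aligned with the jaws. Arms across it will swing clear of the valve.

```bash
python3 - <<'E'
from h import *
import pickle; c=pickle.load(open("c6.pkl","rb"))
b=cv2.resize(c["im"][0:95,210:345],None,fx=6,fy=6,interpolation=cv2.INTER_NEAREST); cv2.imwrite("pics/w6n.png",b)
E
```

```text
(no output)
```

View pics/w6n.png

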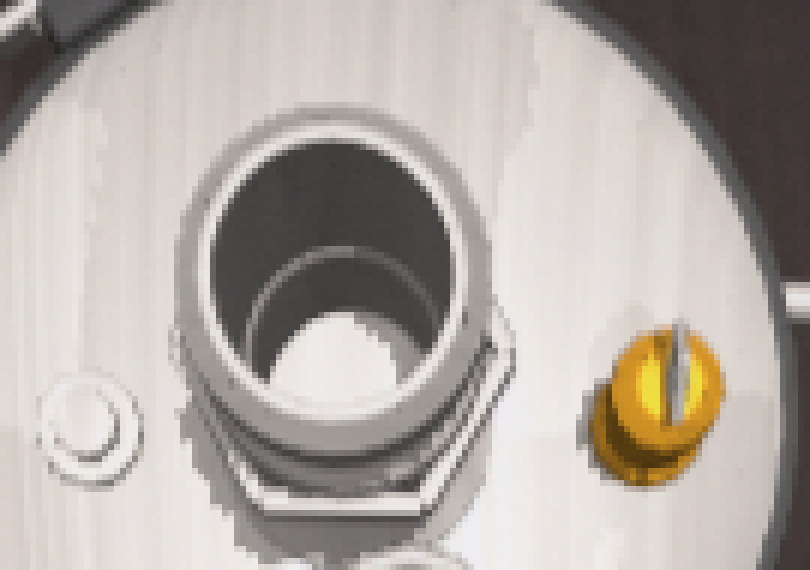

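```bash
python3 - <<'E'
from h import *
import pickle; c=pickle.load(open("c6.pkl","rb"))
from scipy.optimize import least_squares
s=cam("scene"); t=cam("top")
for h in(.181,.184,.187,.19,.193): 
    p=px2z(c,264.8,44.8,h); q=px2z(s,287.8,200.7,h)
    w=proj(c,[[p[0]-.022,p[1],h-.004],[p[0]+.022,p[1],h-.004]]); print(h,p[:2],q[:2],"44w px",w[1,0]-w[0,0])
print("valve",px2z(c,210+680/6-.5,380/6-.5,.132)[:2], "eye",c["e"])
print("lid from top",px2z(t,274.9,220.4,.078)[:2])
p=px2z(c,264.8,44.8,.187)
P=[(circ(p[0],p[1],.187-.004,.022,200),(0,255,0)),(circ(p[0],p[1],.187,.019,200),(0,0,255)),(circ(p[0],p[1],.08,.083,300),(255,0,0))]
save(c,"w6f.png",(190,0,370,140),4,P)
save(s,"s6f.png",(230,170,350,280),5,P)
save(t,"t6f.png",(235,185,335,265),7,P)
E
```

```text
0.181 [0.54923997 0.01297337] [0.55085499 0.00834693] 44w px 51.41399542853034
0.184 [0.54927593 0.01214994] [0.54873353 0.01118386] 44w px 51.97178950683366
0.187 [0.54931189 0.01132651] [0.54661207 0.01402079] 44w px 52.541819522871236
0.19 [0.54934785 0.01050309] [0.54449061 0.01685772] 44w px 53.12449256160127
0.193 [0.54938381 0.00967966] [0.54236915 0.01969465] 44w px 53.720233968718844
valve [0.60407377 0.00348591] eye [ 0.55253939 -0.06257678  0.45625263]
lid from top [0.5506167  0.01125033]
```

View pics/w6f.png

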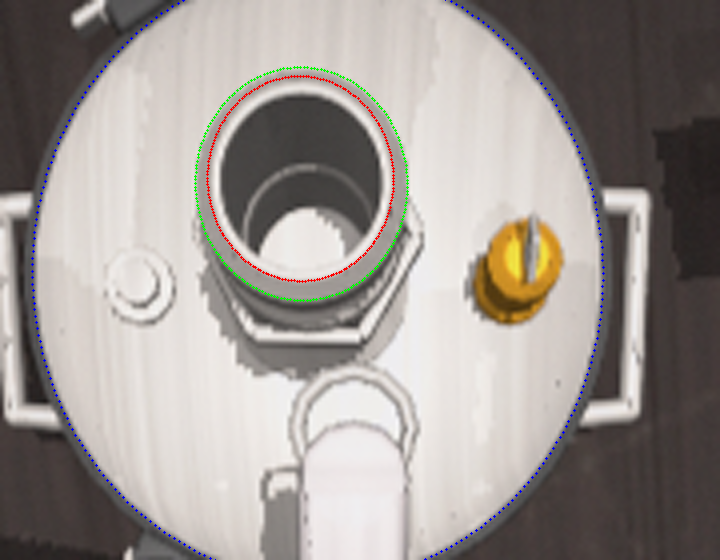

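View pics/s6f.png

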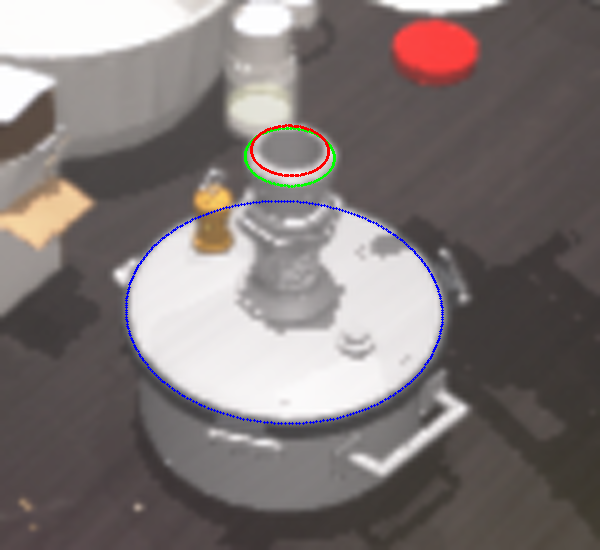

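View pics/t6f.png

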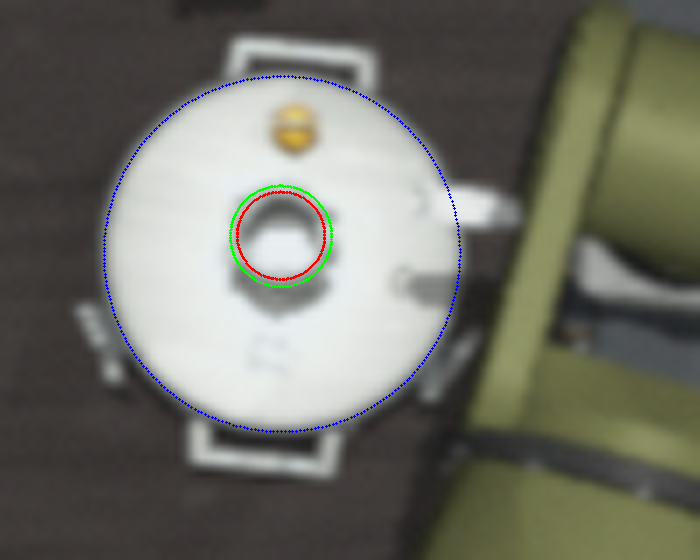

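```bash
python3 - <<'E'
from h import *
import pickle; c=pickle.load(open("c6.pkl","rb"))
o=ctrl.get_obs(); print(o["ee_pos"],o["eef_rot"])
b=cv2.resize(c["im"][180:305,220:345],None,fx=6,fy=6,interpolation=cv2.INTER_NEAREST)
b=cv2.convertScaleAbs(b,alpha=1.6,beta=-90); cv2.imwrite("pics/w6c.png",b)
print(proj(c,[[.5440,-.1309,.2773+.0385]]))
E
```

```text
[ 0.5437259  -0.13203864  0.27829475] [-3.13960475e+00 -1.38151016e-04  1.45107312e+00]
[[277.67117684 275.46210862]]
```

View pics/w6c.png

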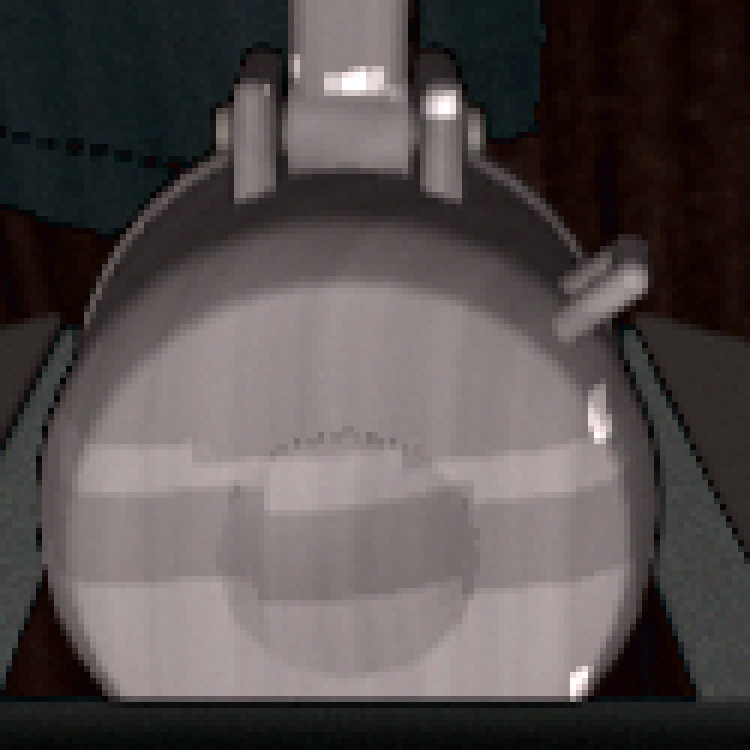

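```bash
python3 - <<'E'
from h import *
import pickle; c=pickle.load(open("c6.pkl","rb"))
T=np.array([.5440,-.1309,.2773])
ims=[]
for dy,dz in((2,0),(0,-3.5),(1,-6)):
    P=capmodel(T[0]-dy*-.12e-3*0,T[1]+dy*1e-3,T[2]-.0095+dz*1e-3,1.453-np.pi/2,-.35,-.35)
    save(c,"x.png",(220,100,345,305),5,P[:3]+P[3:]); ims.append(cv2.imread("pics/x.png")[150:,:400] if 0 else cv2.imread("pics/x.png"))
o=np.hstack(ims); o=cv2.resize(o,None,fx=.42,fy=.42,interpolation=cv2.INTER_AREA) if 0 else o
for i,m in enumerate(ims): cv2.imwrite(f"pics/h{i}.png",m[:, :][350:950])
print(o.shape)
E
```

```text
(1025, 1875, 3)
```

View pics/h0.png

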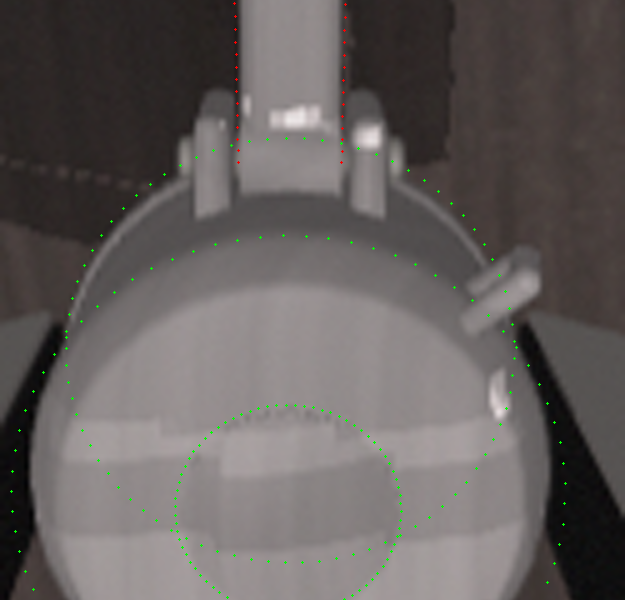

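View pics/h1.png

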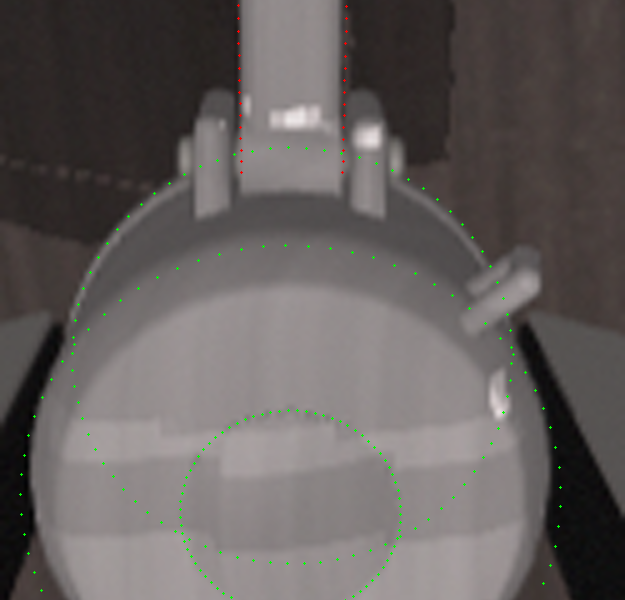

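View pics/h2.png

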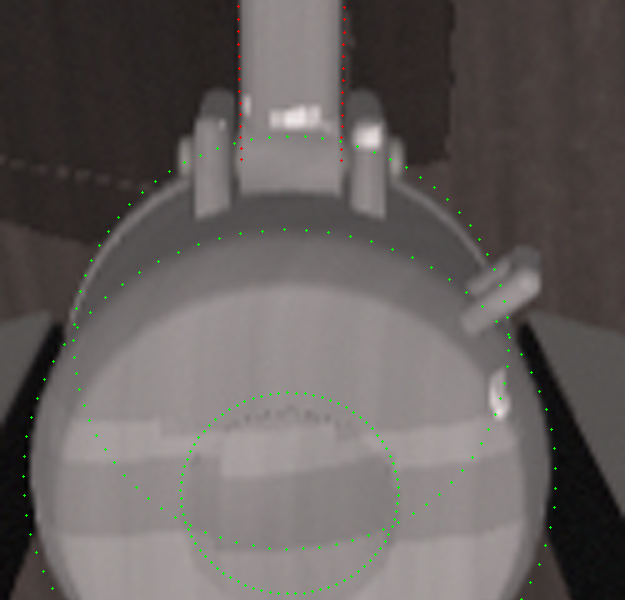

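Call:
jog_arm([
  [[2,36,0],[0,0,0],45],
  [[4,72,0],[0,0,0],45],
  [[5,107,0],[0,0,0],45],
  [[6,142,0],[0,0,0],45],
  [[6,142,0],[0,0,0],45],
])

```text
time_s: 5.1
ee_pos: [0.55, 0.0144, 0.2792]
eef_rot: [-3.141, -0.001, 1.454]
force: [0.1, 0.2, -4.7]
grip_width: 0.0573
```

Call:
jog_arm([
  [[0,0,-15],[0,0,0],45],
  [[0,0,-30],[0,0,0],45],
  [[0,0,-45],[0,0,0],45],
  [[0,0,-55],[0,0,0],45],
  [[0,0,-55],[0,0,0],45],
])

```text
time_s: 5.52
ee_pos: [0.5495, 0.0098, 0.2222]
eef_rot: [-3.138, 0.0, 1.451]
force: [-0.3, 0.5, -4.7]
grip_width: 0.0573
```

```bash
python3 - <<'E'
from h import *
for i in range(3): t=cam("top")
o=ctrl.get_obs();print(o["ee_pos"],o["eef_rot"],o["force"],o["grip_width"])
s=cam("scene"); 
save(s,"s7.png",(210,130,370,270),5)
c=cam("wrist"); save(c,"w7.png",None,1.4)
E
```

```text
[0.55069485 0.01031923 0.22526891] [ 3.14060721e+00 -5.85648498e-05  1.45139902e+00] [ 0.17923318  0.45755393 -3.31780589] 0.05713723619257476
```

View pics/s7.png

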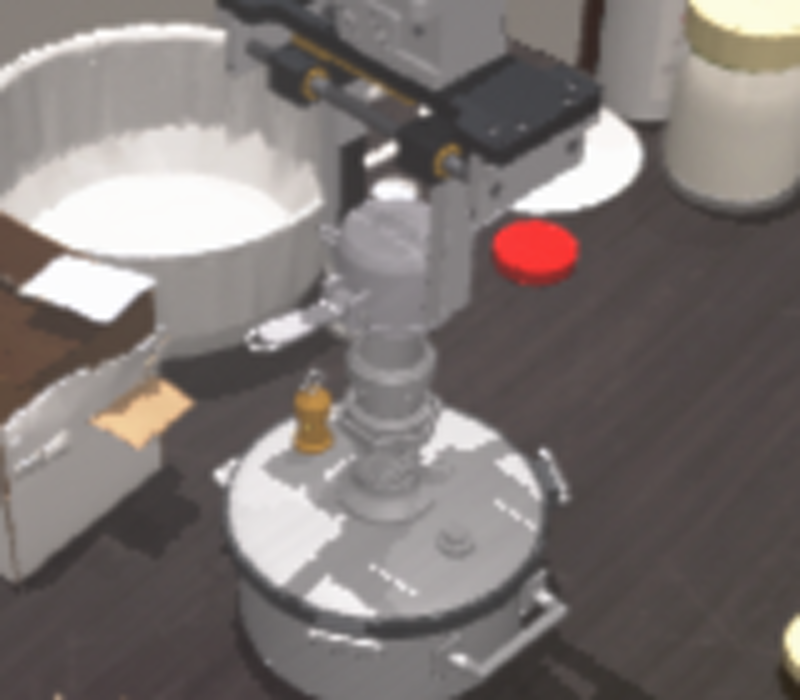

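View pics/w7.png

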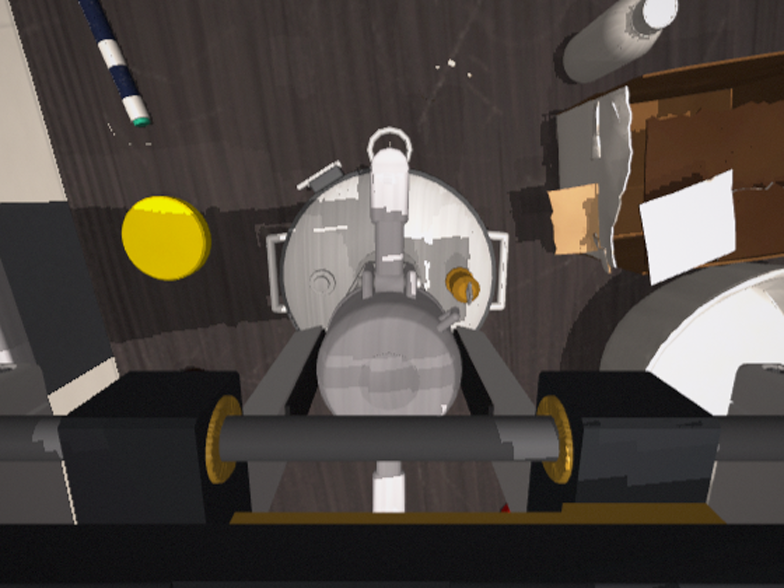

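Call:
jog_arm([
  [[0,0,-5],[0,0,0],45],
  [[0,0,-10],[0,0,0],45],
  [[0,0,-14],[0,0,0],45],
  [[0,0,-18],[0,0,0],45],
  [[0,0,-18],[0,0,0],45],
])

```text
time_s: 6.18
ee_pos: [0.5501, 0.0109, 0.2053]
eef_rot: [-3.14, 0.0, 1.452]
force: [-0.4, -0.5, -3.7]
grip_width: 0.0571
```

Call:
jog_arm([
  [[0,0,-2],[0,0,0],45],
  [[0,0,-4],[0,0,0],45],
  [[0,0,-6],[0,0,0],45],
  [[0,0,-6],[0,0,0],45],
])

```text
time_s: 6.52
ee_pos: [0.5503, 0.0108, 0.2]
eef_rot: [-3.141, 0.0, 1.452]
force: [-0.7, 0.2, -4.8]
grip_width: 0.0575
```

```bash
python3 - <<'E'
from h import *
s=cam("scene"); o=ctrl.get_obs();print(o["ee_pos"],o["eef_rot"],o["force"])
b=cv2.resize(s["im"][160:240,255:325],None,fx=8,fy=8,interpolation=cv2.INTER_NEAREST); cv2.imwrite("pics/s8.png",b)
E
```

```text
[0.55039989 0.01082683 0.2003009 ] [-3.14134681e+00  1.31062405e-05  1.45212014e+00] [-0.21230692  0.66289399 -4.41696663]
```

View pics/s8.png

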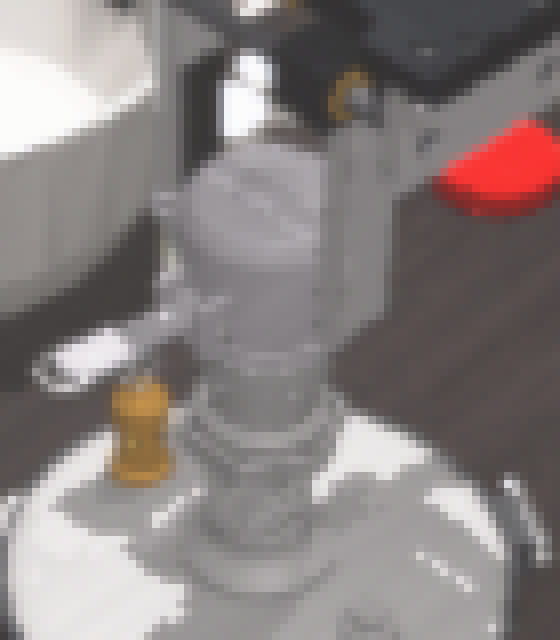

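Call:
jog_arm([
  [[0,0,-1.5],[0,0,0],45],
  [[0,0,-3],[0,0,0],45],
  [[0,0,-4.5],[0,0,0],45],
  [[0,0,-6],[0,0,0],45],
  [[0,0,-6],[0,0,0],45],
])

```text
time_s: 6.98
ee_pos: [0.5503, 0.0108, 0.194]
eef_rot: [-3.141, 0.0, 1.452]
force: [0.1, 0.7, -4.3]
grip_width: 0.0569
```

Call:
jog_arm([
  [[0,0,-1.5],[0,0,0],45],
  [[0,0,-3],[0,0,0],45],
  [[0,0,-4.5],[0,0,0],45],
  [[0,0,-6],[0,0,0],45],
  [[0,0,-6],[0,0,0],45],
])

```text
time_s: 7.4
ee_pos: [0.5503, 0.0108, 0.1881]
eef_rot: [-3.141, 0.0, 1.452]
force: [0.1, -0.5, -4.6]
grip_width: 0.0573
```

Call:
jog_arm([
  [[0,0,-1.5],[0,0,0],45],
  [[0,0,-3],[0,0,0],45],
  [[0,0,-4.5],[0,0,0],45],
  [[0,0,-6],[0,0,0],45],
  [[0,0,-6],[0,0,0],45],
])

```text
time_s: 7.82
ee_pos: [0.5503, 0.0108, 0.1821]
eef_rot: [-3.141, 0.0, 1.452]
force: [-1.2, -0.6, -4.3]
grip_width: 0.0573
```

Call:
jog_arm([
  [[0,0,-1],[0,0,0],45],
  [[0,0,-2],[0,0,0],45],
  [[0,0,-3],[0,0,0],45],
  [[0,0,-4],[0,0,0],45],
  [[0,0,-4],[0,0,0],45],
])

```text
time_s: 8.23
ee_pos: [0.5504, 0.0108, 0.1782]
eef_rot: [-3.141, 0.0, 1.452]
force: [0.7, -0.0, -4.0]
grip_width: 0.057
```

Call:
jog_arm([
  [[0,0,-1],[0,0,0],45],
  [[0,0,-2],[0,0,0],45],
  [[0,0,-3],[0,0,0],45],
  [[0,0,-3],[0,0,0],45],
])

```text
time_s: 8.57
ee_pos: [0.5504, 0.0108, 0.1752]
eef_rot: [-3.141, 0.0, 1.452]
force: [0.2, -0.1, -4.4]
grip_width: 0.0571
```

Call:
jog_arm([
  [[0,0,-1],[0,0,0],45],
  [[0,0,-2],[0,0,0],45],
  [[0,0,-3],[0,0,0],45],
  [[0,0,-3],[0,0,0],45],
])

```text
time_s: 8.9
ee_pos: [0.5504, 0.0108, 0.1722]
eef_rot: [-3.141, 0.0, 1.452]
force: [0.4, -0.1, -5.9]
grip_width: 0.0571
```

Call:
jog_arm([
  [[0,0,-1],[0,0,0],45],
  [[0,0,-2],[0,0,0],45],
  [[0,0,-2],[0,0,0],45],
])

```text
time_s: 9.15
ee_pos: [0.5504, 0.0108, 0.1702]
eef_rot: [-3.141, 0.0, 1.452]
force: [-0.4, -0.3, -3.6]
grip_width: 0.0572
```

Call:
jog_arm([
  [[0,0,-1],[0,0,0],45],
  [[0,0,-2],[0,0,0],45],
  [[0,0,-2],[0,0,0],45],
])

```text
time_s: 9.4
ee_pos: [0.5506, 0.0108, 0.1692]
eef_rot: [3.141, -0.0, 1.452]
force: [-3.2, -0.2, 4.4]
grip_width: 0.0571
```

```bash
python3 - <<'E'
from h import *
s=cam("scene"); o=ctrl.get_obs();print(o["ee_pos"],o["eef_rot"],o["force"])
b=cv2.resize(s["im"][160:240,255:325],None,fx=8,fy=8,interpolation=cv2.INTER_NEAREST); cv2.imwrite("pics/s9.png",b)
E
```

```text
[0.55058914 0.0108251  0.16920864] [ 3.14074067e+00 -3.27025166e-05  1.45217704e+00] [-3.22493145 -0.7450577   4.68138873]
```

View pics/s9.png

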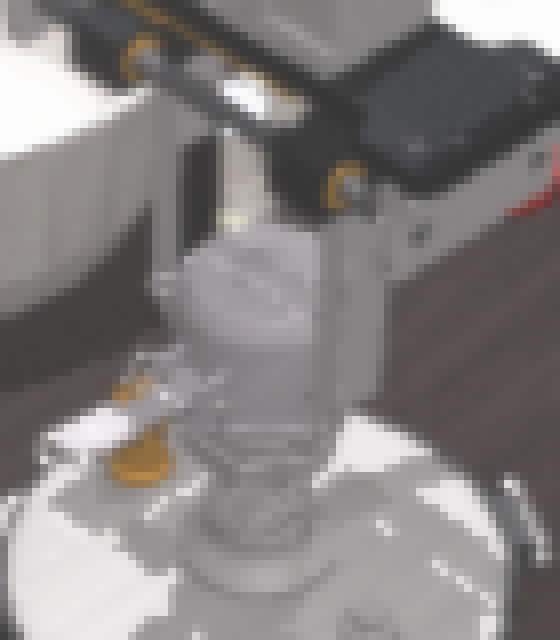

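Call:
jog_arm([
  [[0,0,1],[0,0,0],94],
  [[0,0,1],[0,0,0],94],
  [[0,0,1],[0,0,0],94],
  [[0,0,1],[0,0,0],94],
  [[0,0,1],[0,0,0],94],
])

```text
time_s: 9.87
ee_pos: [0.5505, 0.0108, 0.1694]
eef_rot: [3.142, -0.0, 1.452]
force: [-0.3, -0.1, -0.6]
grip_width: 0.0872
```

Call:
jog_arm([
  [[0,0,15],[0,0,0],94],
  [[0,0,35],[0,0,0],94],
  [[0,0,70],[0,0,0],94],
  [[0,0,80],[0,0,0],94],
  [[0,0,80],[0,0,0],94],
])

```text
time_s: 10.28
ee_pos: [0.5514, 0.0108, 0.2523]
eef_rot: [3.137, -0.0, 1.452]
force: [0.2, 0.8, 0.6]
grip_width: 0.0942
```

```bash
python3 - <<'E'
from h import *
for i in range(3): c=cam("wrist")
o=ctrl.get_obs();print(o["ee_pos"],o["eef_rot"],o["force"],o["grip_width"])
save(c,"w10.png",None,1.4)
b=cv2.resize(c["im"][180:300,220:340],None,fx=6,fy=6,interpolation=cv2.INTER_NEAREST); cv2.imwrite("pics/w10z.png",b)
for z in(.2,.206,.21): print(z,px2z(c,280,220,z))
import pickle; pickle.dump(c,open("c10.pkl","wb"))
E
```

```text
[0.55002902 0.01082543 0.24787854] [-3.13959202e+00  1.53101735e-04  1.45212987e+00] [-0.62346477 -1.166215    0.18286786] 0.09378565644510403
0.2 [0.55208349 0.01408411 0.2       ]
0.206 [0.55223881 0.0157686  0.206     ]
0.21 [0.55234236 0.01689158 0.21      ]
```

View pics/w10.png

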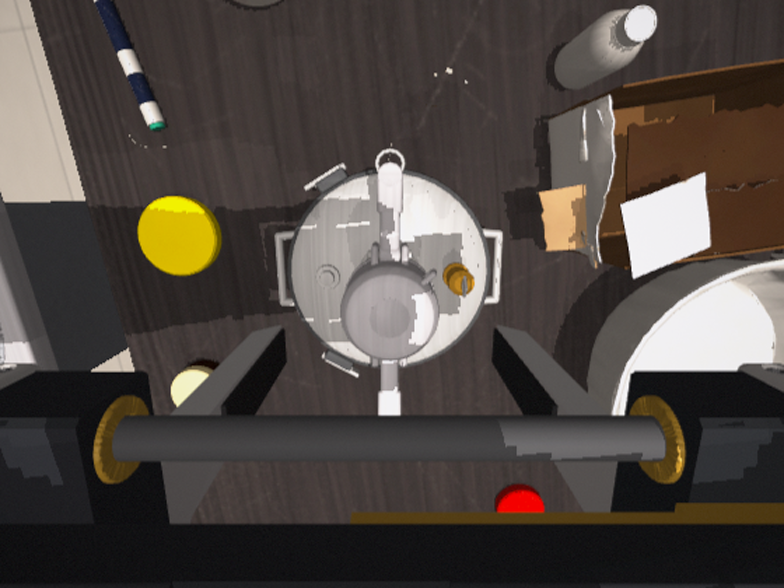

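View pics/w10z.png

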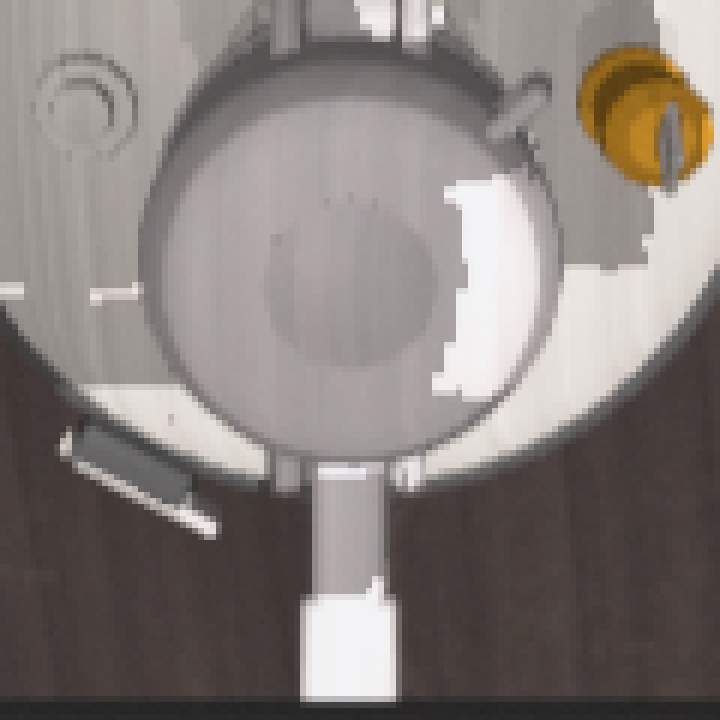

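```bash
python3 - <<'E'
from h import *
import pickle; c=pickle.load(open("c10.pkl","rb"))
for z in(.202,.205,.208): print(z,px2z(c,277.8,226.2,z))
t=cam("top");s=cam("scene")
save(t,"t10.png",(235,185,335,265),7); save(s,"s10.png",(230,140,350,240),6)
print(ctrl.get_obs()["ee_pos"])
E
```

```text
0.202 [0.54982416 0.0098095  0.202     ]
0.205 [0.5499325  0.01071594 0.205     ]
0.208 [0.55004084 0.01162238 0.208     ]
[0.54999752 0.01084821 0.24781847]
```

View pics/s10.png

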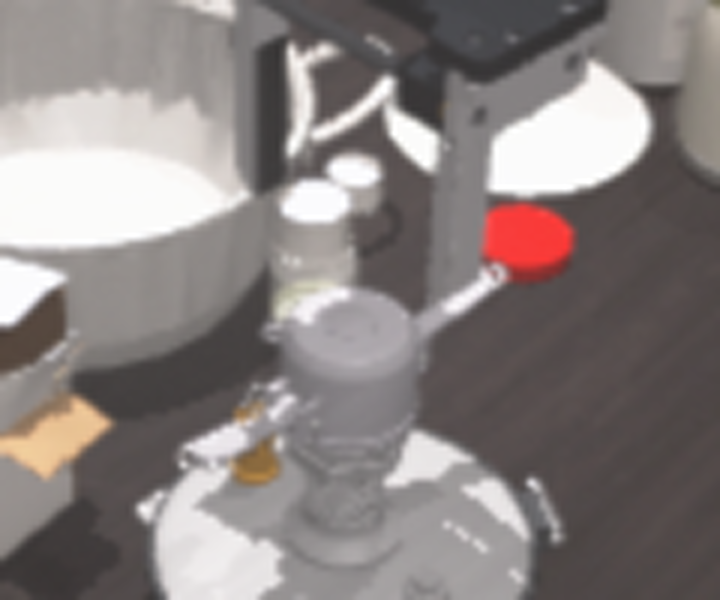

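Call:
jog_arm([
  [[0,0,0],[0,0,0],0],
  [[0,0,-5],[0,0,0],0],
  [[0,0,-10],[0,0,0],0],
  [[0,0,-15],[0,0,0],0],
  [[0,0,-18],[0,0,0],0],
], squeeze=20)

```text
time_s: 10.95
ee_pos: [0.5502, 0.0108, 0.2303]
eef_rot: [-3.14, 0.0, 1.452]
force: [-0.1, -0.1, -0.8]
grip_width: 0.0642
```

Call:
jog_arm([
  [[0,0,0],[0,0,0],0],
  [[0,0,0],[0,0,0],0],
  [[0,0,0],[0,0,0],0],
  [[0,0,0],[0,0,0],0],
  [[0,0,0],[0,0,0],0],
])

```text
time_s: 11.37
ee_pos: [0.5505, 0.0108, 0.2316]
eef_rot: [3.141, -0.0, 1.452]
force: [-0.1, -0.0, 0.2]
grip_width: 0.0309
```

Call:
jog_arm([
  [[0,0,0],[0,0,0],0],
  [[0,0,0],[0,0,0],0],
  [[0,0,-6],[0,0,0],0],
  [[0,0,-12],[0,0,0],0],
  [[0,0,-16],[0,0,0],0],
])

```text
time_s: 11.78
ee_pos: [0.5502, 0.0108, 0.2143]
eef_rot: [-3.141, 0.0, 1.452]
force: [-0.1, -0.5, -0.1]
grip_width: 0.001
```

Call:
jog_arm([
  [[0,0,-1.5],[0,0,0],0],
  [[0,0,-3],[0,0,0],0],
  [[0,0,-4.5],[0,0,0],0],
  [[0,0,-4.5],[0,0,0],0],
])

```text
time_s: 12.12
ee_pos: [0.5504, 0.0108, 0.2107]
eef_rot: [-3.141, 0.0, 1.452]
force: [-0.1, -0.7, 0.2]
grip_width: 0.0004
```

Call:
jog_arm([
  [[0,0,-1],[0,0,0],0],
  [[0,0,-2],[0,0,0],0],
  [[0,0,-3],[0,0,0],0],
  [[0,0,-3],[0,0,0],0],
])

```text
time_s: 12.45
ee_pos: [0.5505, 0.0108, 0.2081]
eef_rot: [3.141, -0.0, 1.452]
force: [1.0, 0.4, 0.8]
grip_width: 0.0003
```

Call:
jog_arm([
  [[0,0,-1],[0,0,0],0],
  [[0,0,-2],[0,0,0],0],
  [[0,0,-2],[0,0,0],0],
])

```text
time_s: 12.7
ee_pos: [0.5506, 0.0108, 0.2068]
eef_rot: [3.14, -0.0, 1.452]
force: [-2.6, 0.6, 7.5]
grip_width: 0.0003
```

Call:
jog_arm([
  [[0,0,-0.5],[0,0,0],0],
  [[0,0,-1],[0,0,0],0],
  [[0,0,-1],[0,0,0],0],
])

```text
time_s: 12.95
ee_pos: [0.5506, 0.0108, 0.206]
eef_rot: [3.14, -0.0, 1.452]
force: [-3.9, -0.3, 9.1]
grip_width: 0.0002
```

Call:
jog_arm([
  [[0,0,-0.5],[0,0,0],0],
  [[0,0,-1],[0,0,0],0],
  [[0,0,-1],[0,0,0],0],
])

```text
time_s: 13.2
ee_pos: [0.5506, 0.0108, 0.205]
eef_rot: [3.14, -0.0, 1.452]
force: [-3.4, 0.3, 9.3]
grip_width: 0.0004
```

Call:
jog_arm([
  [[0,0,-0.7],[0,0,0],0],
  [[0,0,-1.4],[0,0,0],0],
  [[0,0,-2.1],[0,0,0],0],
  [[0,0,-2.8],[0,0,0],0],
])

```text
time_s: 13.53
ee_pos: [0.5506, 0.0108, 0.2023]
eef_rot: [3.14, -0.0, 1.452]
force: [-3.0, -0.0, 10.2]
grip_width: 0.0006
```

Call:
jog_arm([
  [[0,0,-0.7],[0,0,0],0],
  [[0,0,-1.4],[0,0,0],0],
  [[0,0,-2.1],[0,0,0],0],
  [[0,0,-2.8],[0,0,0],0],
])

```text
time_s: 13.87
ee_pos: [0.5506, 0.0108, 0.1995]
eef_rot: [3.14, -0.0, 1.452]
force: [-3.9, 0.2, 10.7]
grip_width: 0.0004
```

Call:
jog_arm([
  [[0,0,-0.5],[0,0,0],0],
  [[0,0,-1.0],[0,0,0],0],
  [[0,0,-1.5],[0,0,0],0],
])

```text
time_s: 14.12
ee_pos: [0.5507, 0.0108, 0.1985]
eef_rot: [3.14, -0.0, 1.452]
force: [-6.7, 0.3, 17.7]
grip_width: 0.0003
```

Call:
jog_arm([
  [[0,0,-0.4],[0,0,0],0],
  [[0,0,-0.8],[0,0,0],0],
  [[0,0,-1.2],[0,0,0],0],
])

```text
time_s: 14.37
ee_pos: [0.5508, 0.0108, 0.1983]
eef_rot: [3.139, -0.0, 1.452]
force: [-10.4, 0.2, 26.9]
grip_width: 0.0005
```

Call:
jog_arm([
  [[0,0,-0.4],[0,0,0],0],
  [[0,0,-0.8],[0,0,0],0],
  [[0,0,-1.0],[0,0,0],0],
])

```text
time_s: 14.62
ee_pos: [0.5508, 0.0108, 0.1982]
eef_rot: [3.138, -0.0, 1.452]
force: [-13.5, 0.4, 32.8]
grip_width: 0.0004
```

Call:
jog_arm([
  [[0,0,2],[0,0,0],0],
  [[0,0,4],[0,0,0],0],
  [[0,0,15],[0,0,0],0],
  [[0,0,40],[0,0,0],0],
  [[0,0,70],[0,0,0],0],
])

```text
time_s: 15.03
ee_pos: [0.5498, 0.0108, 0.2645]
eef_rot: [-3.138, 0.0, 1.452]
force: [0.5, 0.2, 0.6]
grip_width: 0.0007
```

```bash
python3 - <<'E'
from h import *
for i in range(5): c=cam("wrist")
o=ctrl.get_obs();print(o["ee_pos"],o["eef_rot"],o["force"],o["grip_width"])
import pickle; pickle.dump(c,open("c11.pkl","wb"))
save(c,"w11.png",(160,80,400,300),3.3,capmodel(.550,.0112,.150,1.452-np.pi/2,-.35,-.35))
s=cam("scene"); b=cv2.resize(s["im"][170:240,250:330],None,fx=9,fy=9,interpolation=cv2.INTER_CUBIC); cv2.imwrite("pics/s11.png",b)
E
```

```text
[0.55026628 0.01083975 0.26414696] [-3.14080364e+00  4.89344550e-05  1.45217634e+00] [-0.23389179  0.452985    0.52478576] 0.0006647762560334231
```

View pics/w11.png

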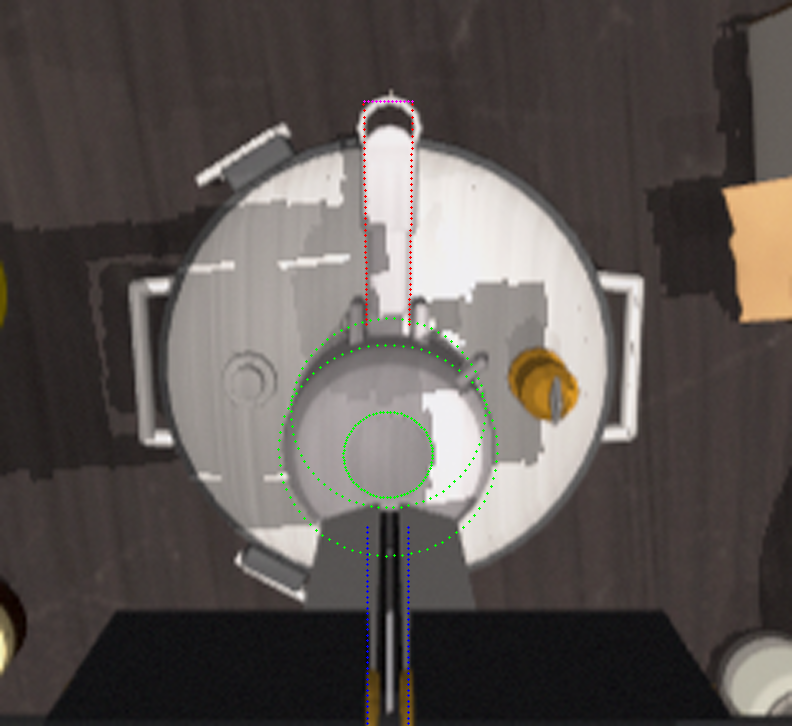

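View pics/s11.png

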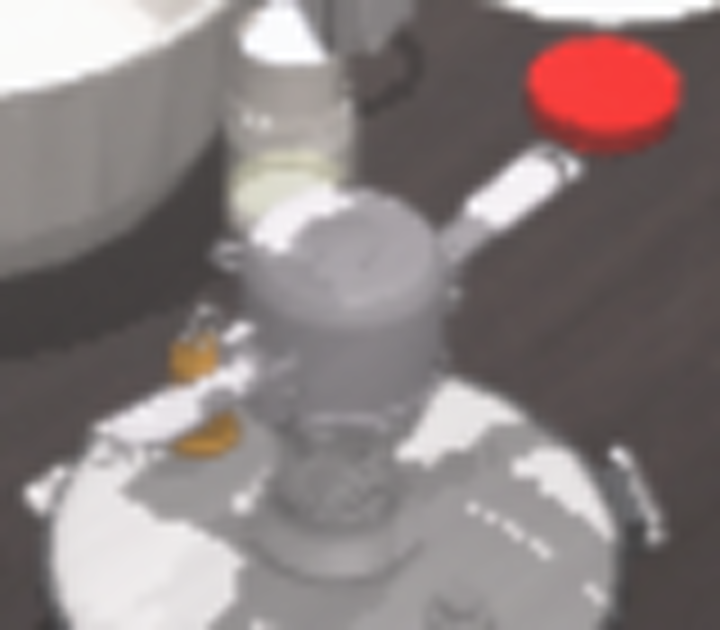

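Call:
jog_arm([
  [[4,36,0],[0,0,0],0],
  [[8,71,0],[0,0,0],0],
  [[8,71,-25],[0,0,0],0],
  [[8,71,-60],[0,0,0],0],
  [[8,71,-60],[0,0,0],0],
])

```text
time_s: 15.75
ee_pos: [0.5558, 0.0821, 0.1978]
eef_rot: [-3.131, 0.002, 1.453]
force: [0.8, -1.4, -1.8]
grip_width: 0.0004
```

```bash
python3 - <<'E'
from h import *
c=cam("wrist"); c=cam("wrist")
o=ctrl.get_obs();print(o["ee_pos"],o["eef_rot"],o["force"],o["grip_width"])
s=cam("scene"); b=cv2.resize(s["im"][150:250,220:330],None,fx=7,fy=6,interpolation=cv2.INTER_CUBIC); cv2.imwrite("pics/s12.png",b)
E
```

```text
[0.55796569 0.08167875 0.2041423 ] [-3.13869040e+00  5.83339853e-04  1.45202180e+00] [ 0.12731733 -0.38266211  1.89701707] 0.0005317450635035674
```

View pics/s12.png

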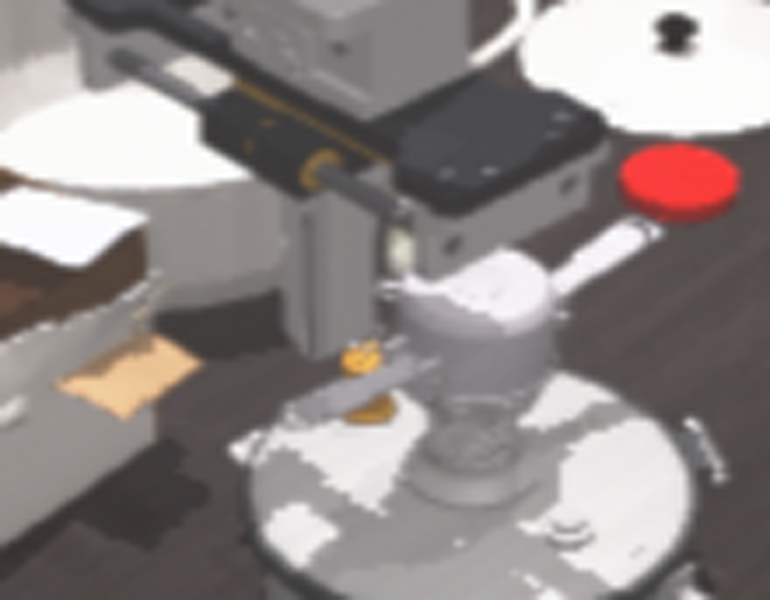

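Call:
jog_arm([
  [[1,1,-5],[0,0,0],0],
  [[1,1,-10],[0,0,0],0],
  [[1,1,-15],[0,0,0],0],
  [[1,1,-19],[0,0,0],0],
  [[1,1,-23],[0,0,0],0],
])

```text
time_s: 16.32
ee_pos: [0.5595, 0.0827, 0.1814]
eef_rot: [3.142, -0.0, 1.452]
force: [0.6, 0.2, 0.3]
grip_width: 0.0003
```

Call:
jog_arm([
  [[0,0,-3],[0,0,0],0],
  [[0,0,-6],[0,0,0],0],
  [[0,0,-9],[0,0,0],0],
  [[0,0,-12],[0,0,0],0],
  [[0,0,-12],[0,0,0],0],
])

```text
time_s: 16.73
ee_pos: [0.5595, 0.083, 0.1694]
eef_rot: [3.141, -0.0, 1.452]
force: [0.9, 0.3, 2.0]
grip_width: 0.0009
```

Call:
jog_arm([
  [[0.4,3,-2.5],[0,0,0],0],
  [[0.7,6,-6],[0,0,0],0],
  [[0.7,6,-9],[0,0,0],0],
  [[0.7,5.5,-12.4],[0,0,0],0],
  [[0.7,5.5,-12.4],[0,0,0],0],
])

```text
time_s: 17.15
ee_pos: [0.56, 0.0883, 0.1565]
eef_rot: [-3.141, 0.0, 1.452]
force: [0.8, -0.1, 2.0]
grip_width: 0.0006
```

```bash
python3 - <<'E'
from h import *
s=cam("scene"); b=cv2.resize(s["im"][150:250,220:330],None,fx=7,fy=6,interpolation=cv2.INTER_CUBIC); cv2.imwrite("pics/s13.png",b)
E
```

```text
(no output)
```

View pics/s13.png

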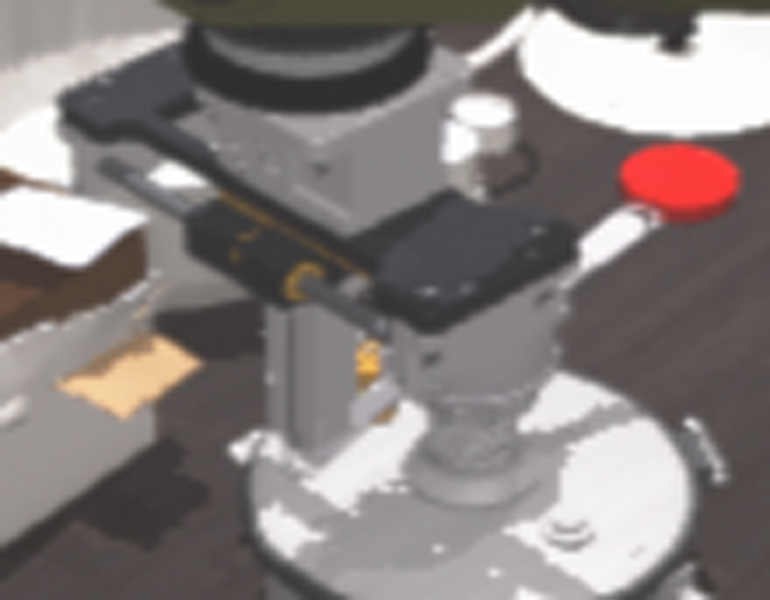

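Call:
jog_arm([
  [[-0.2,-1.8,-5.2],[0,0,0],0],
  [[-0.5,-4.4,-10.6],[0,0,0],0],
  [[-0.9,-7.7,-15.6],[0,0,0],0],
  [[-1.4,-11.8,-20],[0,0,0],0],
  [[-1.4,-11.8,-20],[0,0,0],0],
])

```text
time_s: 17.62
ee_pos: [0.5582, 0.0758, 0.136]
eef_rot: [-3.14, 0.0, 1.452]
force: [1.6, 2.6, 0.5]
grip_width: 0.0001
```

Call:
jog_arm([
  [[-0.5,-4,-3.2],[0,0,0],0],
  [[-1.1,-9,-6.2],[0,0,0],0],
  [[-1.3,-11,-7.2],[0,0,0],0],
  [[-1.6,-13,-8],[0,0,0],0],
  [[-1.6,-13,-8],[0,0,0],0],
])

```text
time_s: 18.03
ee_pos: [0.557, 0.0632, 0.129]
eef_rot: [-3.141, 0.0, 1.452]
force: [-0.5, 2.7, -0.6]
grip_width: 0.0002
```

Call:
jog_arm([
  [[-0.1,-1,-0.4],[0,0,0],0],
  [[-0.2,-2,-0.8],[0,0,0],0],
  [[-0.4,-3,-1],[0,0,0],0],
  [[-0.4,-3,-1],[0,0,0],0],
])

```text
time_s: 18.37
ee_pos: [0.5567, 0.0604, 0.1282]
eef_rot: [-3.141, 0.0, 1.452]
force: [-0.8, 4.0, -1.0]
grip_width: 0.0004
```

Call:
jog_arm([
  [[-0.1,-0.7,0],[0,0,0],0],
  [[-0.2,-1.4,0],[0,0,0],0],
  [[-0.2,-2,0],[0,0,0],0],
  [[-0.2,-2,0],[0,0,0],0],
])

```text
time_s: 18.7
ee_pos: [0.5565, 0.0588, 0.1282]
eef_rot: [-3.141, -0.001, 1.452]
force: [-0.8, 6.0, -0.6]
grip_width: 0.0003
```

Call:
jog_arm([
  [[-0.1,-0.7,0],[0,0,0],0],
  [[-0.2,-1.4,0],[0,0,0],0],
  [[-0.2,-2,0],[0,0,0],0],
  [[-0.2,-2,0],[0,0,0],0],
])

```text
time_s: 19.03
ee_pos: [0.5564, 0.0582, 0.1284]
eef_rot: [3.142, -0.003, 1.453]
force: [-1.6, 16.9, 0.3]
grip_width: 0.0005
```

Call:
jog_arm([
  [[0,-0.7,0],[0,0,0],0],
  [[0,-1,0],[0,0,0],0],
  [[0,-1,0],[0,0,0],0],
])

```text
time_s: 19.28
ee_pos: [0.5564, 0.0581, 0.1285]
eef_rot: [3.142, -0.004, 1.453]
force: [-0.3, 23.7, -0.2]
grip_width: 0.0004
```

Call:
jog_arm([
  [[0,3,0],[0,0,0],0],
  [[1,10,0],[0,0,0],0],
  [[3,30,10],[0,0,0],0],
  [[4,40,40],[0,0,0],0],
  [[4,40,80],[0,0,0],0],
])

```text
time_s: 19.7
ee_pos: [0.5593, 0.0967, 0.2068]
eef_rot: [-3.137, 0.002, 1.453]
force: [0.8, -0.0, -0.0]
grip_width: 0.0006
```

```bash
python3 - <<'E'
from h import *
c=cam("wrist"); c=cam("wrist")
o=ctrl.get_obs();print(o["ee_pos"],o["eef_rot"],o["force"],o["grip_width"])
s=cam("scene"); b=cv2.resize(s["im"][150:250,220:330],None,fx=7,fy=6,interpolation=cv2.INTER_CUBIC); cv2.imwrite("pics/s14.png",b)
save(c,"w14.png",None,1.4)
E
```

```text
[0.56256537 0.09590319 0.21441426] [ 3.13213812e+00 -1.17267822e-03  1.45261278e+00] [-0.06619346  0.13516227 -0.45511863] 0.000446303307718427
```

View pics/s14.png

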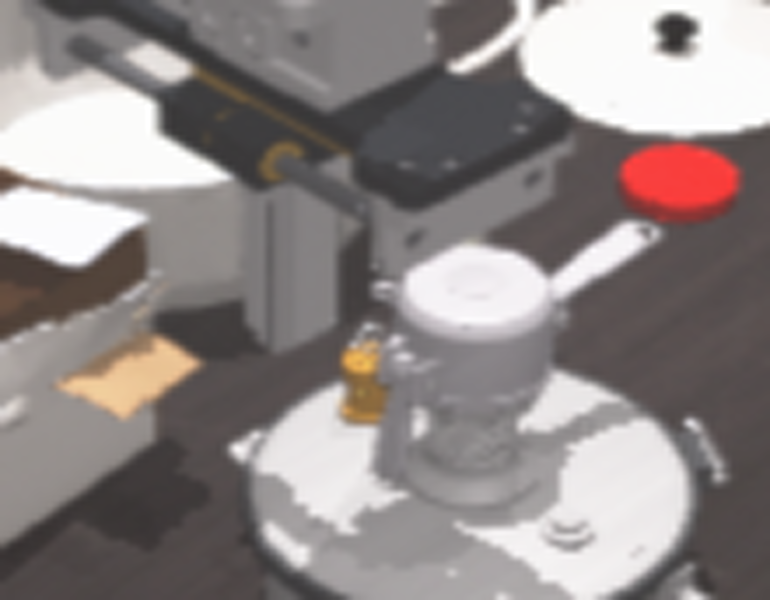

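View pics/w14.png

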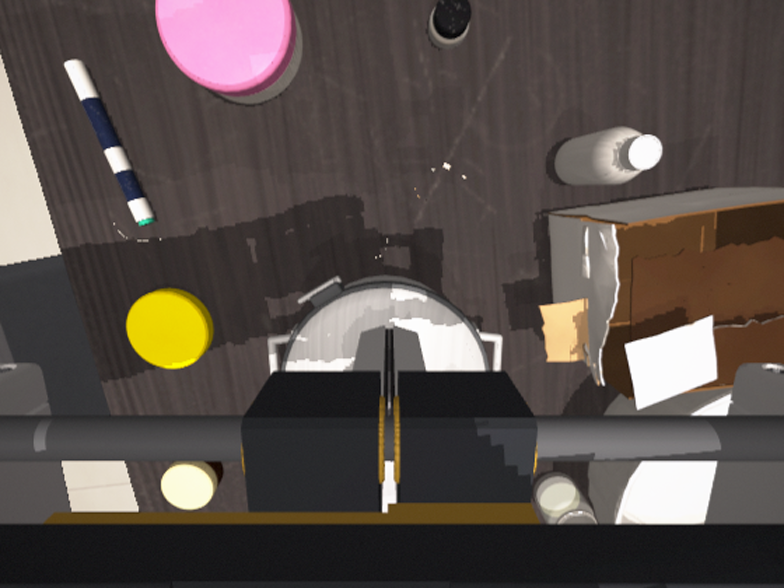

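Arm a now hangs alongside the neck (near (395,430) in the crop) and the cap is upright. On to arm b.

Call:
jog_arm([
  [[0,0,40],[0,0,0],0],
  [[-5,-36,55],[0,0,0],0],
  [[-10,-76,55],[0,0,0],0],
  [[-15,-116,55],[0,0,0],0],
  [[-21,-156,55],[0,0,0],0],
])

```text
time_s: 20.27
ee_pos: [0.5387, -0.0624, 0.2625]
eef_rot: [-3.141, 0.001, 1.452]
force: [0.5, 0.3, -0.0]
grip_width: 0.0002
```

Call:
jog_arm([
  [[0,0,0],[0,0,0],0],
  [[0,0,-20],[0,0,0],0],
  [[0,0,-35],[0,0,0],0],
  [[0,0,-45],[0,0,0],0],
  [[0,0,-45],[0,0,0],0],
])

```text
time_s: 20.68
ee_pos: [0.5385, -0.0604, 0.2156]
eef_rot: [-3.137, 0.0, 1.452]
force: [0.4, -0.4, 0.1]
grip_width: 0.0007
```

```bash
python3 - <<'E'
from h import *
c=cam("wrist"); c=cam("wrist")
o=ctrl.get_obs();print(o["ee_pos"],o["eef_rot"],o["force"],o["grip_width"])
s=cam("scene"); b=cv2.resize(s["im"][130:230,240:350],None,fx=7,fy=6,interpolation=cv2.INTER_CUBIC); cv2.imwrite("pics/s15.png",b)
save(c,"w15.png",None,1.4)
E
```

```text
[ 0.53941069 -0.06040196  0.21826071] [-3.14110354e+00  2.01792799e-04  1.45220478e+00] [ 0.25684492  0.30298079 -0.65793976] 0.0006749560555218198
```

View pics/s15.png

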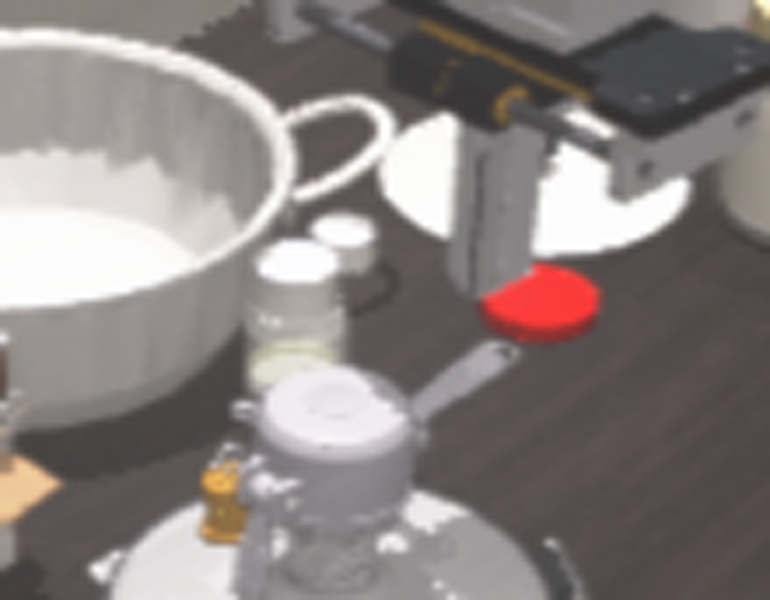

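View pics/w15.png

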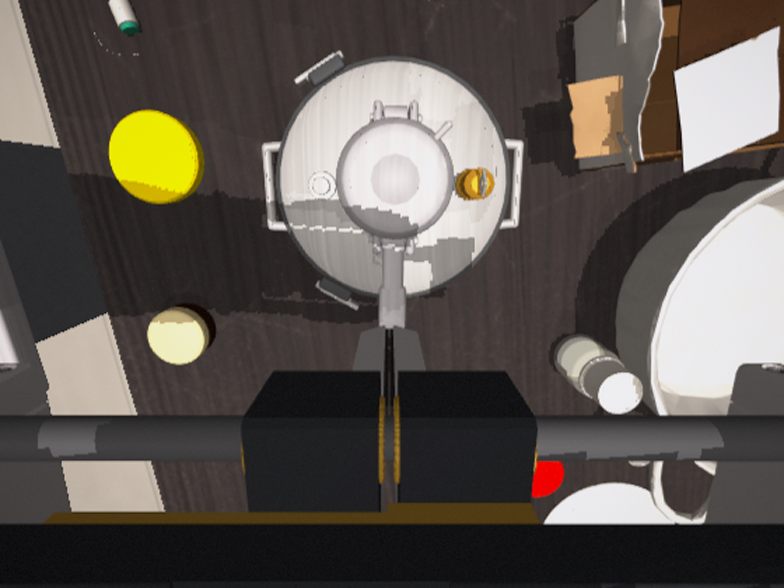

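Call:
jog_arm([
  [[1,0,-6],[0,0,0],0],
  [[2,0,-12],[0,0,0],0],
  [[2,0,-17],[0,0,0],0],
  [[2,0,-21],[0,0,0],0],
  [[2,0,-25],[0,0,0],0],
])

```text
time_s: 21.25
ee_pos: [0.5413, -0.0604, 0.1927]
eef_rot: [-3.141, -0.0, 1.452]
force: [0.2, -0.5, -0.2]
grip_width: 0.0002
```

Call:
jog_arm([
  [[0,0,-4],[0,0,0],0],
  [[0,0,-8],[0,0,0],0],
  [[0,0,-12],[0,0,0],0],
  [[0,0,-16],[0,0,0],0],
  [[0,0,-16],[0,0,0],0],
])

```text
time_s: 21.67
ee_pos: [0.5412, -0.0606, 0.1766]
eef_rot: [-3.141, 0.0, 1.452]
force: [0.3, -0.6, 1.2]
grip_width: 0.001
```

Call:
jog_arm([
  [[0,0,-4],[0,0,0],0],
  [[0,0,-7.6],[0,0,0],0],
  [[-0.5,-4,-11],[0,0,0],0],
  [[-0.7,-6,-14.5],[0,0,0],0],
  [[-0.7,-6,-19.5],[0,0,0],0],
])

```text
time_s: 22.08
ee_pos: [0.5408, -0.0667, 0.1577]
eef_rot: [3.141, -0.0, 1.452]
force: [-0.2, 2.3, 3.7]
grip_width: 0.0004
```

Call:
jog_arm([
  [[0.2,1.8,-5.5],[0,0,0],0],
  [[0.5,4.4,-11],[0,0,0],0],
  [[0.9,7.7,-16],[0,0,0],0],
  [[1.4,11.8,-20.5],[0,0,0],0],
  [[1.4,11.8,-20.5],[0,0,0],0],
])

```text
time_s: 22.5
ee_pos: [0.5417, -0.054, 0.1361]
eef_rot: [-3.14, 0.0, 1.453]
force: [-0.6, -1.5, 0.7]
grip_width: 0.0007
```

Call:
jog_arm([
  [[0.5,4,-3.2],[0,0,0],0],
  [[1.1,9,-6.2],[0,0,0],0],
  [[1.3,11,-7.2],[0,0,0],0],
  [[1.6,13,-8],[0,0,0],0],
  [[1.6,13,-8],[0,0,0],0],
])

```text
time_s: 22.92
ee_pos: [0.5435, -0.0413, 0.129]
eef_rot: [-3.141, 0.0, 1.453]
force: [-1.0, -2.7, -0.7]
grip_width: 0.0006
```

Call:
jog_arm([
  [[0.1,1,-0.4],[0,0,0],0],
  [[0.2,2,-0.8],[0,0,0],0],
  [[0.4,3,-1],[0,0,0],0],
  [[0.4,3,-1],[0,0,0],0],
])

```text
time_s: 23.25
ee_pos: [0.544, -0.0386, 0.1281]
eef_rot: [-3.141, 0.0, 1.452]
force: [-0.2, -4.2, -2.4]
grip_width: 0.0004
```

Call:
jog_arm([
  [[0.1,0.7,0],[0,0,0],0],
  [[0.2,1.4,0],[0,0,0],0],
  [[0.2,2,0],[0,0,0],0],
  [[0.2,2,0],[0,0,0],0],
])

```text
time_s: 23.58
ee_pos: [0.5442, -0.0368, 0.1281]
eef_rot: [-3.141, 0.0, 1.452]
force: [-1.1, -5.7, -2.8]
grip_width: 0.0004
```

Call:
jog_arm([
  [[0.1,0.7,0],[0,0,0],0],
  [[0.2,1.4,0],[0,0,0],0],
  [[0.2,2,0],[0,0,0],0],
  [[0.2,2,0],[0,0,0],0],
])

```text
time_s: 23.92
ee_pos: [0.5442, -0.0361, 0.1279]
eef_rot: [-3.141, 0.003, 1.452]
force: [-1.8, -15.0, -4.8]
grip_width: 0.0003
```

Call:
jog_arm([
  [[0,0.7,0],[0,0,0],0],
  [[0,1,0],[0,0,0],0],
  [[0,1,0],[0,0,0],0],
])

```text
time_s: 24.17
ee_pos: [0.5442, -0.036, 0.128]
eef_rot: [-3.141, 0.004, 1.451]
force: [-1.5, -22.2, -4.8]
grip_width: 0.0001
```

Call:
jog_arm([
  [[0,-3,0],[0,0,0],0],
  [[-1,-10,0],[0,0,0],0],
  [[-3,-30,10],[0,0,0],0],
  [[-4,-45,40],[0,0,0],0],
  [[-4,-60,80],[0,0,0],0],
])

```text
time_s: 24.58
ee_pos: [0.5393, -0.0934, 0.2063]
eef_rot: [-3.137, -0.002, 1.453]
force: [0.0, 0.8, 0.4]
grip_width: 0.0007
```

Call:
jog_arm([
  [[0,-20,25],[0,0,0],0],
  [[0,-40,50],[0,0,0],0],
  [[0,-45,55],[0,0,0],0],
  [[0,-45,55],[0,0,0],0],
  [[0,-45,55],[0,0,0],0],
])

```text
time_s: 25.0
ee_pos: [0.5403, -0.1378, 0.2613]
eef_rot: [-3.141, -0.001, 1.452]
force: [-0.8, 0.5, 0.6]
grip_width: 0.0003
```

```bash
python3 - <<'E'
from h import *
c=cam("wrist"); c=cam("wrist")
o=ctrl.get_obs();print(o["time_s"],o["ee_pos"],o["eef_rot"],o["force"])
s=cam("scene"); save(s,"s16.png",(170,130,370,280),4)
save(c,"w16.png",None,1.4,capmodel(.550,.0112,.150,-.119,1.4,1.4))
b=cv2.resize(c["im"][0:150,190:360],None,fx=4.5,fy=4,interpolation=cv2.INTER_CUBIC); cv2.imwrite("pics/w16z.png",b)
t=cam("top"); save(t,"t16.png",(140,130,380,290),3.3)
E
```

```text
25.1 [ 0.54015614 -0.13728919  0.26070328] [-3.13938580e+00 -8.76492921e-04  1.45295355e+00] [-0.26922966 -0.34746477 -1.00422769]
```

View pics/s16.png

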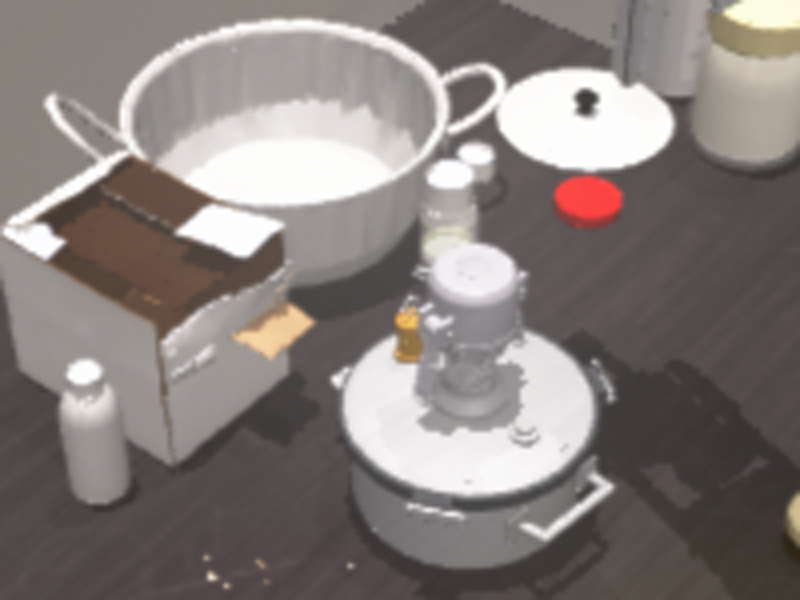

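View pics/w16.png

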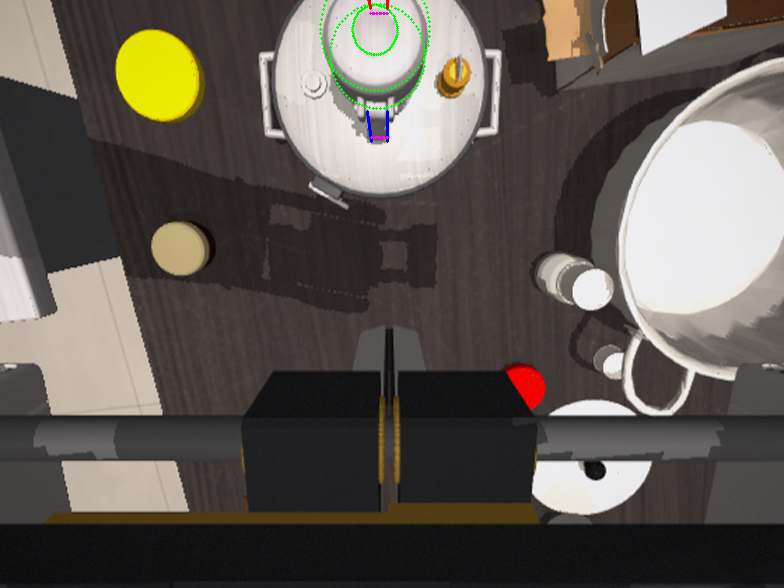

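View pics/t16.png

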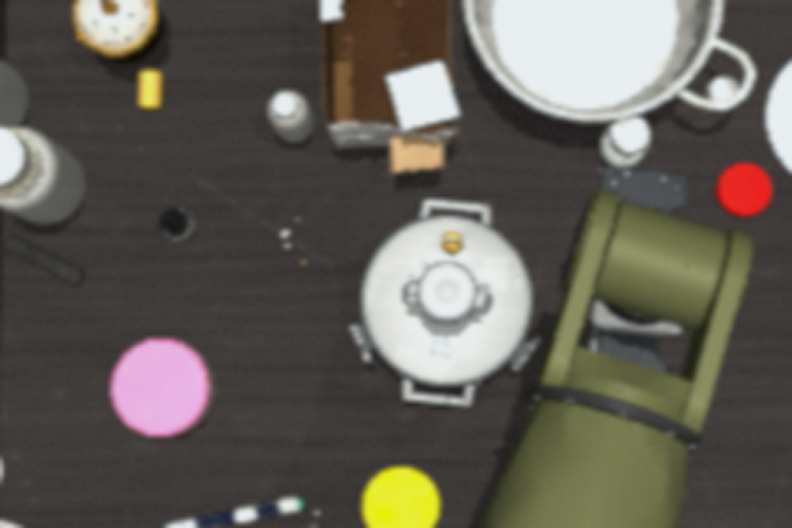

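```bash
python3 - <<'E'
from h import *
s=cam("scene"); b=cv2.resize(s["im"][180:245,260:320],None,fx=9,fy=9,interpolation=cv2.INTER_CUBIC)
x0,y0=260,180
for P,col in capmodel(.550,.0112,.150,-.119,1.4,1.4):
    for a in (proj(s,P)-[x0,y0]+.5)*9: cv2.circle(b,(int(a[0]),int(a[1])),1,col,-1)
cv2.imwrite("pics/s17.png",b)
E
```

```text
(no output)
```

View pics/s17.png

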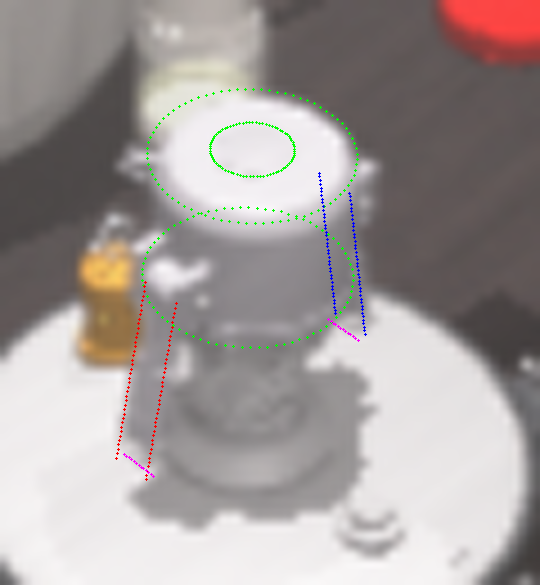

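```bash
python3 -c "
from station import ctrl
print(ctrl.hand_in())"
```

```text
the job is handed in; nothing more can be done
None
```

The cap is on the filler neck, pressed home, and both cam arms are shut. I handed the job in at about 25 s of the 72 s.

- **Placing:** I gripped the cap on its clear x sides and lowered it onto the neck, with its arms along the pot's y axis, clear of the relief valve.
- **Pressing home:** I pressed the middle of the boss with closed fingers. The cap slid about 9 mm at roughly 10 N, then stopped hard. I raised the force to 33 N and it did not move further.
- **Cam arms:** I swung arm a down first, then arm b. Each ended against a hard stop under 22–24 N. The finger stopped about 47.5 mm from the axis for both; I had calculated about 48.8 mm for fully shut.

**Last checks:** The pictures show the cap upright with both arms alongside the neck. The jar, flask and vial are standing in their places, and the robot is clear of everything. A drawn outline of the shut cap matched the picture, apart from a few mm of offset that I put down to camera calibration. I had no direct reading of the arm angles or the gasket. That they are shut and seated rests on the hard stops and the pictures.

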